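Fetch the rosette from behind the containers

ROBOT

A 6-joint arm with a two-finger parallel gripper is mounted at the origin on the work surface. World frame = base frame: x ahead of the robot, y to its left, z up, the work surface at z = 0. Lengths are in m, angles in rad, forces in N, time in s.
With the tool pointing down it reaches from about 0.425 to 0.95 m from the base axis. Payload 3.5 kg.
Tool frame: the origin (TCP) lies midway between the tips of the shut fingers; the grasp point (between the pads) lies 19 mm behind it; z points along the fingers, y is the line along which they close (so a half turn about z gives the same grasp; the last joint's range is limited). The gripper opens to 85 mm and grips with 20 to 120 N. Pads are 22 mm wide; open, the fingers measure 114 mm over their backs; the gripper's body (76 mm by 85 mm) begins 54 mm behind the grasp point. The pads swing forward as they close: fully open they stand 13 mm farther back than shut.
Start: joints at [-1.409, 0.286, 1.577, -0, 1.279, -0.15], TCP at [0.207, -0.642, 0.231] pointing down, gripper open.
Joint ranges: [-2.77, 2.77], [-0.9, 2.22], [0.21, 2.48], [-1.53, 4.67], [0.24, 2.81], [-2.84, 2.84]. Speed limits (rad/s): [2.79, 2.79, 3.14, 3.14, 3.14, 3.14].

INTERFACE

Orientations are given as a 3x3 rotation matrix whose columns are the frame's x, y, z axes.
In Python, from workcell import * gives the robot as it stands.
- The arm moves only by the tool carry_out, never from a script. Its argument "deltas" is a list of rows, each an object of numbers: "grip": the gripper command: -1 is shut, 1 is fully open, values between are in proportion; "tx", "ty", "tz": the shift along the tool's x, y, z in mm; "rx", "ry", "rz": the turn, a rotation vector about the tool's x, y, z in rad. A call has 1 to 12 rows; each row shifts and turns the commanded pose from where the row before left it, along the tool's axes as they then stand; what a row does not reach is not made up. A row lasts 1/8 s, in which the tool goes at most 62.5 mm and 10.7 degrees, less where a joint would pass 70% of its speed; a pose out of reach is approached as far as the arm can. A call is refused whole if a number of a shift passes 62.5 or a number of a turn 0.188, either way. A call with a gripper value outside its range is refused whole. The fingers move at their own pace and stop on an object; "force" is the grip in N (left out, the last holds). Time passes only in rows, so rows that do not move let the fingers close. It gives the time, the measured TCP pose, the force, the opening and the grip force at its end, in the units of the state.
- observe(): the state, without advancing time (a new reading comes with each control period).
- read_camera(name): name is "side" or "top"; returns the picture (400x640x3 uint8, red, green, blue); there is no depth.
- camera_info(name): a dict with "intrinsics" (3x3 intrinsics, pixels), "T" (4x4, takes a point from camera to world coordinates). Camera axes: x right, y down, z forward; pixel columns grow to the right and rows downward; lengths in m; the calibration is good to about 2 mm. A picture is of the moment at which its call begins. camera_info takes no time and is no camera call.
- finish_job(): hands the job in; it is judged then, once.
The state is a dict: "time": time; "q": joint angles; "dq": joint speeds; "effort": joint torques, N m; "ee_pos": TCP position; "orientation": TCP orientation; "wrist_force": force on the tool from outside, world axes, zero at the start; "torque": the same for the moment, N m; "grip_width": finger opening in m; "grasp_force": force on a finger pad.
Only numpy, scipy, OpenCV 4.12 (cv2) and the standard library are available. Lean on these libraries where they do the work, as an engineer would, in place of code of your own. Each camera call takes 0.05 s, during which the arm holds its last target. There are 200 camera calls.

TASK

Clear the three tall containers (tin, glass jar, white bottle) out of the rack and stand them upright in the empty tray. Then take the round marble rosette from behind them and lay it, petals up, in the middle of the bare square field of the mosaic panel. Finally put each container back upright on the very spot in the rack where it stood at the start. Leave the other two carvings in their places, set everything down gently instead of dropping it, and never tip a container over.

Things in the scene. Friction and masses are not known exactly. Their poses are not given: they have to be found in the camera images.
- rack: Low wooden rack, fixed, 160 (x) x 256 mm (y), two low battens making three lanes, each 76 mm wide and 146 mm long, centred at y = -82, 0, +82 mm. Origin: centre of its underside; +x points to the back, away from the robot. Floor 6 mm up; rim and battens 10 mm above the floor. Each lane starts with a tall container in front (x about -36 mm) and a small carving close behind (x about +32 mm).
- tin: Bare steel press-lid tin with a cream band, upright round can 62 mm in diameter; straight side to 104 mm, 108 mm high over the lid. About 0.2 to 0.45 kg. Origin: centre of its underside, z up. Starts in front in one of the three lanes.
- jar: Closed glass jar full of stone chips with a dark steel screw lid, upright, 58 mm in diameter (lid 60 mm), 100 mm high. About 0.2 to 0.42 kg. Origin: centre of its underside, z up. Starts in front in one of the three lanes.
- bottle: White rectangular plastic bottle with a narrow black cap, upright. Body 46 mm (its x) by 58 mm (its y), straight to 94 mm high; shoulder and cap (30 mm in diameter) above, 116 mm high in all. About 0.18 to 0.37 kg. Origin: centre of its underside, z up; at the start its x is nearly along the rack's x. Starts in front in one of the three lanes.
- rosette: The carving to fetch: round white marble rosette with eight petals and a button in the middle, 56 mm in diameter, straight side 28 mm high (petals to 32 mm, button to 37 mm), 0.2 kg. Origin: centre of its flat underside, z up. Starts behind a container at the back of one of the three lanes.
- diamond_block: Another white marble carving, not wanted: 50 mm square block topped by a stepped pyramid, 31 mm high. Origin: centre of its underside, z up. Stands at the back of another lane and stays there.
- finial: Third white marble carving, not wanted: small turned finial, 44 mm in diameter, 46 mm high, pointed at the top. Origin: centre of its underside, z up. Stands at the back of the remaining lane and stays there.
- tray: Empty shallow white plastic tray, fixed, the side area: 290 mm (its x) by 120 mm (its y), on the robot's left or right. Origin: centre of its underside. Floor 4 mm above the origin, rim 14 mm above the origin and 6 mm wide. Its x runs roughly away from the robot; the three containers fit in a row along x about 88 mm apart.
- panel: Mosaic panel under restoration, fixed, 200 mm (its x) by 180 mm (its y): plywood backing 12 mm thick bordered by inlaid marble, with one bare sunk square field of 92 x 92 mm in its middle. Origin: centre of its underside; field floor 12 mm above it, top of the marble border 20 mm above it (inlay 0.6 mm more). On the robot's other side from the tray.

How it is judged:
By the outcome, as a careful person would: the job done as asked, in the order asked, and still so for the second after the job is handed in, with the robot touching nothing.
It also fails if it takes over 144 s, if anything falls off the work surface, if the arm or the gripper's body presses on something with over 40 N, if the wrist force passes 120 N, or if a joint passes its speed limit or range.

## Working session

There is one attempt and no reset: what is moved stays moved. The work goes in short steps, Python scripts to look and compute and a tool call to move; the robot and the scene stay as the last step left them, time stands still between calls to the robot, and variables do not carry over. Pictures are saved under pics/ and viewed, at most 14 in all, crops included, and the job is handed in when it is done.

Besides the shell and the picture viewer there is one more tool, called after "Call:" in YAML: its name, and indented under it one key for each argument. carry_out: Moves the arm, as the interface text tells. Its arguments: {"type":"object","properties":{"deltas":{"type":"array"},"force":{"type":"number"}},"required":["deltas"]}

```bash
mkdir -p pics; ls; python3 - <<'E'
from workcell import *
import cv2,numpy as np
np.set_printoptions(precision=4,suppress=True)
for n in("top","side"):
    cv2.imwrite(f"pics/{n}0.png",read_camera(n)[:,:,::-1]); c=camera_info(n);print(n,c["intrinsics"],c["T"])
s=observe();print(s)
E
```

```text
pics
top [[399.6167   0.     320.893 ]
 [  0.     399.6167 201.7946]
 [  0.       0.       1.    ]] [[ 0.009  -0.9867  0.1624  0.4292]
 [-0.9998 -0.0063  0.0174  0.0004]
 [-0.0162 -0.1626 -0.9866  0.8471]
 [ 0.      0.      0.      1.    ]]
side [[463.3636   0.     315.3337]
 [  0.     463.3636 198.1736]
 [  0.       0.       1.    ]] [[-0.7575 -0.4158  0.5033  0.0557]
 [-0.6528  0.4821 -0.5843  0.6022]
 [ 0.0003 -0.7712 -0.6366  0.7052]
 [ 0.      0.      0.      1.    ]]
{'time': 0.1, 'q': array([-1.409 ,  0.2871,  1.5781,  0.    ,  1.2786, -0.15  ]), 'dq': array([-0.0013, -0.0027, -0.0037, -0.0007,  0.001 ,  0.0014]), 'effort': array([  0.0007, -40.7294, -29.3699,  -0.0001,   0.0034,   0.    ]), 'ee_pos': array([ 0.207 , -0.6418,  0.23  ]), 'orientation': array([[ 0.9518,  0.3068, -0.0003],
       [ 0.3068, -0.9518,  0.0022],
       [ 0.0004, -0.0022, -1.    ]]), 'wrist_force': array([ 0.5219, -0.1149, -0.8059]), 'torque': array([-0.0612,  0.0245, -0.0185]), 'grasp_force': 0.0, 'grip_width': 0.08552443514827933}
```

View pics/top0.png

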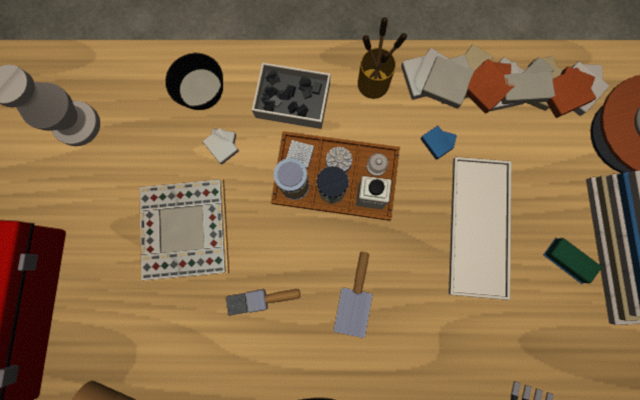

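View pics/side0.png

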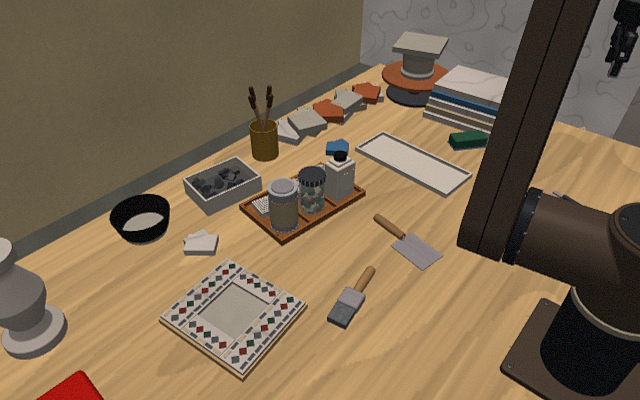

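The top view shows the rack at (337,176), with the tin at (292,177), jar at (332,184) and bottle at (376,190) from left to right. The diamond block, rosette (339,158) and finial (377,162) are behind them. The tray is at (481,228) and the panel field at (183,229).

```bash
cat > h.py <<'E'
import cv2,numpy as np
from workcell import *
np.set_printoptions(precision=4,suppress=True)
def ray(n,p,z):
    c=camera_info(n);T=c["T"];p=np.atleast_2d(np.asarray(p,float))
    d=np.c_[p,np.ones(len(p))]@np.linalg.inv(c["intrinsics"]).T@T[:3,:3].T
    return T[:3,3]+d*((z-T[2,3])/d[:,2])[:,None]
def proj(n,P):
    c=camera_info(n);T=c["T"];q=(np.atleast_2d(P)-T[:3,3])@T[:3,:3]@c["intrinsics"].T
    return q[:,:2]/q[:,2:]
def big(m,x0,y0,x1,y1):
    k=np.zeros_like(m);k[y0:y1,x0:x1]=m[y0:y1,x0:x1]
    cs,_=cv2.findContours(k,cv2.RETR_EXTERNAL,cv2.CHAIN_APPROX_NONE)
    return max(cs,key=cv2.contourArea)
def box(n,c,z):
    P=ray(n,c.reshape(-1,2),z);r=cv2.minAreaRect((P[:,:2]*1000).astype(np.float32));return r
E
python3 - <<'E'
from h import *
im=cv2.imread("pics/top0.png");hsv=cv2.cvtColor(im,cv2.COLOR_BGR2HSV)
for p in [(481,228),(455,170),(183,229),(150,190),(280,150),(397,165),(292,175),(281,180),(332,184),(376,188),(365,195),(362,182),(339,158),(430,228),(245,200)]: print(p,hsv[p[1],p[0]])
c=cv2.resize(im[125:225,262:410],None,fx=5,fy=5,interpolation=cv2.INTER_CUBIC);cv2.imwrite("pics/z0.png",c)
s=cv2.imread("pics/side0.png");cv2.imwrite("pics/z1.png",cv2.resize(s[140:250,230:375],None,fx=5,fy=5,interpolation=cv2.INTER_CUBIC))
E
```

```text
(481, 228) [ 18  39 198]
(455, 170) [ 23  32 176]
(183, 229) [ 21  48 144]
(150, 190) [ 20  33 117]
(280, 150) [ 14 190 121]
(397, 165) [ 15 162 126]
(292, 175) [115  23 134]
(281, 180) [120  19 134]
(332, 184) [103  50  46]
(376, 188) [30 32 32]
(365, 195) [ 24  40 128]
(362, 182) [ 23  36 186]
(339, 158) [ 16  40 166]
(430, 228) [ 17 135 162]
(245, 200) [ 18 135 159]
```

View pics/z0.png

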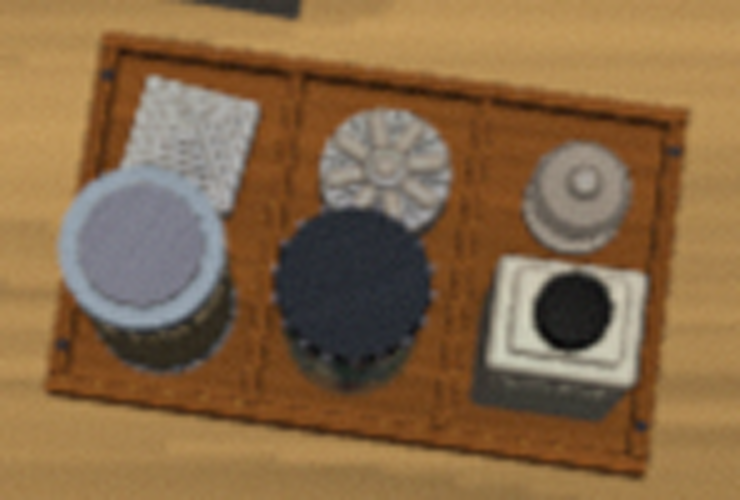

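View pics/z1.png

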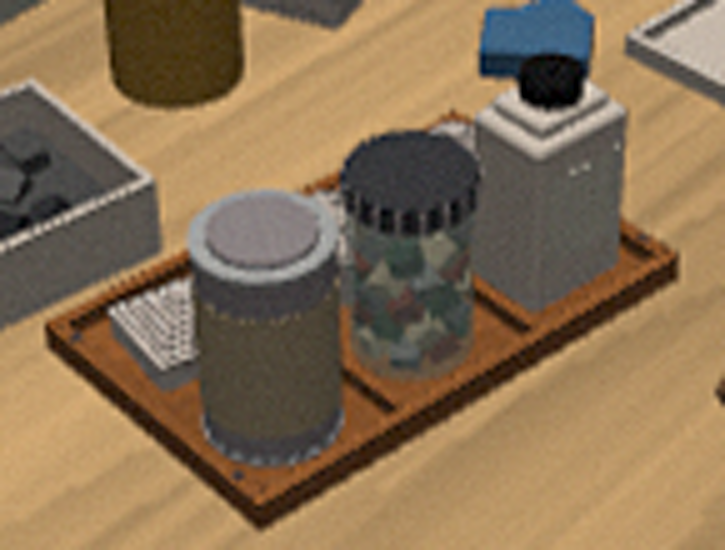

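The enlarged crops give the edges clearly (5x crop, offset 262,125). The tin rim centre is at (143,247), the jar lid at (354,283), the bottle cap at (573,311) and the rosette at (386,170). The rosette is behind the jar in the middle lane.

```bash
python3 - <<'E'
from h import *
im=cv2.imread("pics/top0.png");hsv=cv2.cvtColor(im,cv2.COLOR_BGR2HSV)
f=lambda *p:(np.array(p,float)+.5)/5-.5+[262,125]
C=ray("top",f((105,35),(688,110),(643,474),(47,388)),.016);print("rack",C,C.mean(0))
e=C[0]-C[3]+C[1]-C[2];yaw=np.arctan2(e[1],e[0]);e2=C[0]-C[1]+C[3]-C[2];print(yaw,np.arctan2(-e2[0],e2[1]),np.linalg.norm(e)/2,np.linalg.norm(e2)/2)
for n,p,z in [("tin",(143,247),.110),("tinlid",(141,243),.114),("jar",(354,283),.106),("cap",(573,311),.122),("rosbut",(386,165),.043),("rosrim",(386,172),.034),("fin",(585,180),.052)]:
  P=ray("top",f(p),z)[0];R=np.array([[np.cos(yaw),-np.sin(yaw)],[np.sin(yaw),np.cos(yaw)]]);print(n,P,"rack",(P[:2]-C.mean(0)[:2])@R*1000)
B=ray("top",f((503,254),(648,268),(637,388),(485,370)),.100);print("bottle",B.mean(0),np.linalg.norm(np.diff(B,axis=0),axis=1));e=B[0]-B[3]+B[1]-B[2];print(np.arctan2(e[1],e[0]))
m=((hsv[...,1]<75)&(hsv[...,2]>70)).astype(np.uint8)
print("tray",box("top",big(m,440,145,525,310),.014))
print("panel",box("top",big(m,125,170,240,290),.020))
c=cv2.resize(im[170:290,130:240],None,fx=4,fy=4,interpolation=cv2.INTER_CUBIC)
d=cv2.resize(im[150:305,442:522],None,fx=3,fy=3,interpolation=cv2.INTER_CUBIC)
o=np.zeros((480,700,3),np.uint8);o[:,:440]=c;o[:465,450:690]=d;cv2.imwrite("pics/z2.png",o)
# side view centers
g=lambda *p:(np.array(p,float)+.5)/5-.5+[230,140]
for n,p,z in [("tin",(265,238),.110),("jar",(411,178),.106),("cap",(554,75),.122)]: print("side",n,ray("side",g(p),z)[0])
E
```

```text
rack [[ 0.7202  0.0998  0.016 ]
 [ 0.6874 -0.1522  0.016 ]
 [ 0.5298 -0.1299  0.016 ]
 [ 0.5645  0.1205  0.016 ]] [ 0.6255 -0.0155  0.016 ]
-0.13641579416223504 -0.13374820818137664 0.15814276390414087 0.2534355482824305
tin [0.6036 0.072  0.11  ] rack [-33.6113  83.7171]
tinlid [0.6042 0.0724 0.114 ] rack [-33.076   84.1935]
jar [ 0.591 -0.008  0.106] rack [-35.2403   2.751 ]
cap [ 0.5773 -0.0887  0.122 ] rack [-37.7533 -79.0608]
rosbut [ 0.6548 -0.0217  0.043 ] rack [29.9347 -2.2038]
rosrim [ 0.6543 -0.022   0.034 ] rack [29.467  -2.5232]
fin [ 0.6464 -0.1029  0.052 ] rack [ 32.5544 -83.7756]
bottle [ 0.5784 -0.0895  0.1   ] [0.0554 0.0467 0.0577]
-0.13262380953626532
tray ((518.0426025390625, -317.51837158203125), (121.56483459472656, 288.6420593261719), 85.67801666259766)
panel ((506.9896240234375, 305.9007263183594), (196.1659393310547, 172.56932067871094), 5.875722885131836)
side tin [0.6011 0.0732 0.11  ]
side jar [ 0.5861 -0.0018  0.106 ]
side cap [ 0.5741 -0.0853  0.122 ]
```

View pics/z2.png

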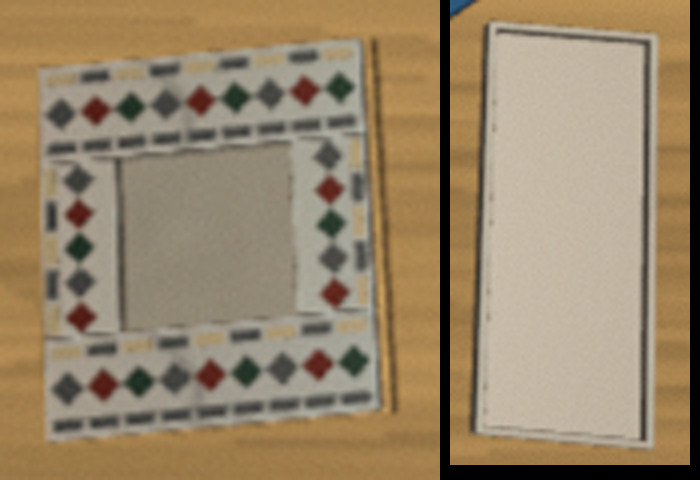

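The panel's top corners in the 4x crop (offset 130,170) are near (38,67), (362,38), (383,408) and (48,440). Its field corners are near (117,157), (290,140), (297,315) and (120,333). The tray is clear.

```bash
cat >> h.py <<'E'
def to(x,y,z,yaw):
    s=observe();R=s["orientation"];p=s["ee_pos"];psi=np.arctan2(R[1,1],R[0,1])
    d=np.array([x,y,z])-p;c,n=np.cos(yaw),np.sin(yaw)
    print("t",round(s["time"],2),"psi %.3f"%psi,"rz %.3f"%(psi-yaw),"t %.1f %.1f %.1f mm"%(1000*(-d[0]*n+d[1]*c),1000*(d[0]*c+d[1]*n),-1000*d[2]),"tilt",R[:2,2],"F",s["wrist_force"],"w",s["grip_width"],s["grasp_force"])
E
python3 - <<'E'
from h import *
f=lambda *p:(np.array(p,float)+.5)/4-.5+[130,170]
C=ray("top",f((38,67),(362,38),(383,408),(48,440)),.0206);e=C[0]-C[3]+C[1]-C[2];print(C.mean(0),np.arctan2(e[1],e[0]),np.linalg.norm(e)/2)
C=ray("top",f((117,157),(290,140),(297,315),(120,333)),.0200);print("field",C.mean(0),np.linalg.norm(np.diff(C,axis=0),axis=1))
# side: panel quad
im=cv2.imread("pics/side0.png");hsv=cv2.cvtColor(im,cv2.COLOR_BGR2HSV);m=((hsv[...,1]<75)&(hsv[...,2]>60)).astype(np.uint8)
m=cv2.morphologyEx(m,cv2.MORPH_CLOSE,np.ones((7,7)))
for b,z in (((150,250,320,390),.0206),((345,125,480,200),.014)):
  print("side",box("side",big(m,*b),z))
to(.576,-.087,.2,-.136)
E
```

```text
[0.5075 0.3052 0.0206] 0.10763612777235722 0.19509002237726208
field [0.5071 0.3062 0.02  ] [0.0915 0.092  0.092 ]
side ((504.18389892578125, 307.44390869140625), (198.1839599609375, 173.71444702148438), 5.991310119628906)
side ((524.7160034179688, -309.4747314453125), (139.5540313720703, 315.7553405761719), 85.70654296875)
t 0.1 psi -1.259 rz -1.123 t 599.7 290.4 30.0 mm tilt [-0.0003  0.0022] F [ 0.5219 -0.1149 -0.8059] w 0.08552443514827933 0.0
```

Call:
carry_out:
  deltas:
    - {"rz": -0.16, "grip": 1}
    - {"rz": -0.16}
    - {"rz": -0.16}
    - {"rz": -0.16}
    - {"rz": -0.16}
    - {"rz": -0.16}
    - {"rz": -0.163}
    - {}
  force: 50

```text
$.deltas[0]: bad value
```

Call:
carry_out:
  deltas:
    - {"tx": 0, "ty": 0, "tz": 0, "rx": 0, "ry": 0, "rz": -0.16, "grip": 1}
    - {"tx": 0, "ty": 0, "tz": 0, "rx": 0, "ry": 0, "rz": -0.16, "grip": 1}
    - {"tx": 0, "ty": 0, "tz": 0, "rx": 0, "ry": 0, "rz": -0.16, "grip": 1}
    - {"tx": 0, "ty": 0, "tz": 0, "rx": 0, "ry": 0, "rz": -0.16, "grip": 1}
    - {"tx": 0, "ty": 0, "tz": 0, "rx": 0, "ry": 0, "rz": -0.16, "grip": 1}
    - {"tx": 0, "ty": 0, "tz": 0, "rx": 0, "ry": 0, "rz": -0.16, "grip": 1}
    - {"tx": 0, "ty": 0, "tz": 0, "rx": 0, "ry": 0, "rz": -0.163, "grip": 1}
  force: 50

```text
time: 0.98
ee_pos: [0.207, -0.642, 0.2305]
orientation: [[0.13, 0.991, -0.0], [0.991, -0.13, 0.001], [0.001, -0.0, -1.0]]
wrist_force: [-0.3, 0.2, -0.2]
grip_width: 0.085
grasp_force: 0.0
```

```bash
python3 -c "
from h import *
to(.576,-.087,.2,-.136)"
```

```text
t 0.97 psi -0.131 rz 0.005 t 599.9 290.3 30.5 mm tilt [-0.0002  0.0014] F [-0.266   0.2096 -0.2088] w 0.08503055311854948 0.0
```

Call:
carry_out:
  deltas:
    - {"tx": 50, "ty": 24, "tz": 0, "rx": 0, "ry": 0, "rz": 0, "grip": 1}
    - {"tx": 50, "ty": 24, "tz": 0, "rx": 0, "ry": 0, "rz": 0, "grip": 1}
    - {"tx": 50, "ty": 24, "tz": 0, "rx": 0, "ry": 0, "rz": 0, "grip": 1}
    - {"tx": 50, "ty": 24, "tz": 0, "rx": 0, "ry": 0, "rz": 0, "grip": 1}
    - {"tx": 50, "ty": 24, "tz": 0, "rx": 0, "ry": 0, "rz": 0, "grip": 1}
    - {"tx": 50, "ty": 24, "tz": 0, "rx": 0, "ry": 0, "rz": 0, "grip": 1}
    - {"tx": 50, "ty": 24, "tz": 0, "rx": 0, "ry": 0, "rz": 0, "grip": 1}
    - {"tx": 50, "ty": 24, "tz": 0, "rx": 0, "ry": 0, "rz": 0, "grip": 1}
    - {"tx": 50, "ty": 24, "tz": 0, "rx": 0, "ry": 0, "rz": 0, "grip": 1}
    - {"tx": 50, "ty": 24, "tz": 0, "rx": 0, "ry": 0, "rz": 0, "grip": 1}
    - {"tx": 50, "ty": 24, "tz": 5, "rx": 0, "ry": 0, "rz": 0, "grip": 1}
    - {"tx": 50, "ty": 26, "tz": 5, "rx": 0, "ry": 0, "rz": 0, "grip": 1}

```text
time: 2.48
ee_pos: [0.5763, -0.0855, 0.2209]
orientation: [[0.135, 0.991, -0.0], [0.991, -0.135, -0.0], [-0.0, -0.0, -1.0]]
wrist_force: [0.5, -0.1, 0.2]
grip_width: 0.0856
grasp_force: 0.0
```

```bash
python3 -c "
from h import *
to(.576,-.087,.062,-.136)
im=read_camera('top')[:,:,::-1];s=read_camera('side')[:,:,::-1]
cv2.imwrite('pics/t1.png',im);cv2.imwrite('pics/s1.png',s)
o=np.zeros((500,800,3),np.uint8);o[:,:400]=cv2.resize(im[130:255,310:410],None,fx=4,fy=4);o[:,400:]=cv2.resize(s[90:215,290:390],None,fx=4,fy=4);cv2.imwrite('pics/z3.png',o)"
```

```text
t 2.48 psi -0.136 rz 0.000 t -1.5 -0.1 158.9 mm tilt [-0.0003 -0.0001] F [ 0.5472 -0.0697  0.1957] w 0.08564235487602592 0.0
```

View pics/z3.png

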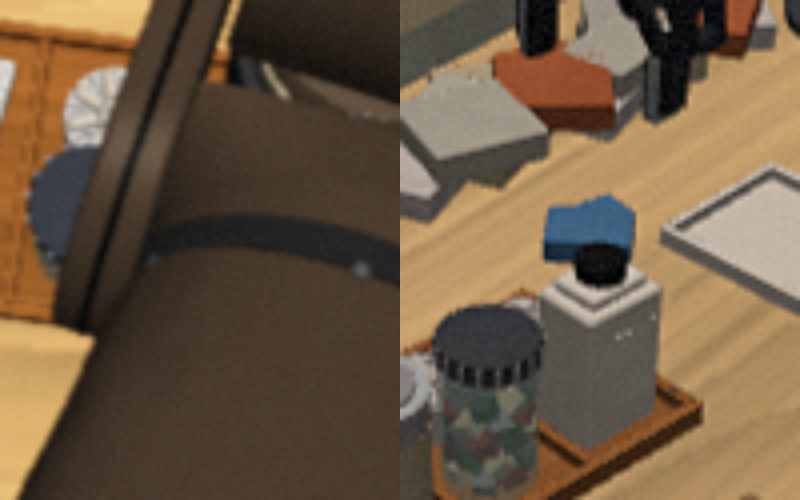

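The side view shows the open fingers above the bottle, with the bottle cap at about (602,265) in the crop. The arm hides the top view. I'll descend now.

Call:
carry_out:
  deltas:
    - {"tx": -1.5, "ty": 0, "tz": 40, "rx": 0, "ry": 0, "rz": 0, "grip": 1}
    - {"tx": 0, "ty": 0, "tz": 40, "rx": 0, "ry": 0, "rz": 0, "grip": 1}
    - {"tx": 0, "ty": 0, "tz": 40, "rx": 0, "ry": 0, "rz": 0, "grip": 1}
    - {"tx": 0, "ty": 0, "tz": 30, "rx": 0, "ry": 0, "rz": 0, "grip": 1}
    - {"tx": 0, "ty": 0, "tz": 9, "rx": 0, "ry": 0, "rz": 0, "grip": 1}
    - {"tx": 0, "ty": 0, "tz": 0, "rx": 0, "ry": 0, "rz": 0, "grip": 0.4}
    - {"tx": 0, "ty": 0, "tz": 0, "rx": 0, "ry": 0, "rz": 0, "grip": 0.3}
  force: 40

```text
time: 3.45
ee_pos: [0.5767, -0.0893, 0.0641]
orientation: [[0.136, 0.991, 0.003], [0.991, -0.136, -0.001], [-0.001, 0.003, -1.0]]
wrist_force: [-0.7, 0.1, 0.5]
grip_width: 0.0553
grasp_force: 0.0
```

```bash
python3 -c "
from h import *
to(.576,-.087,.062,-.136)
s=read_camera('side')[:,:,::-1]
cv2.imwrite('pics/z4.png',cv2.resize(s[90:240,230:390],None,fx=4,fy=4))"
```

```text
t 3.45 psi -0.136 rz -0.000 t 2.2 -1.1 2.1 mm tilt [ 0.0029 -0.001 ] F [-0.721   0.1084  0.4651] w 0.05534969550270346 0.0
```

View pics/z4.png

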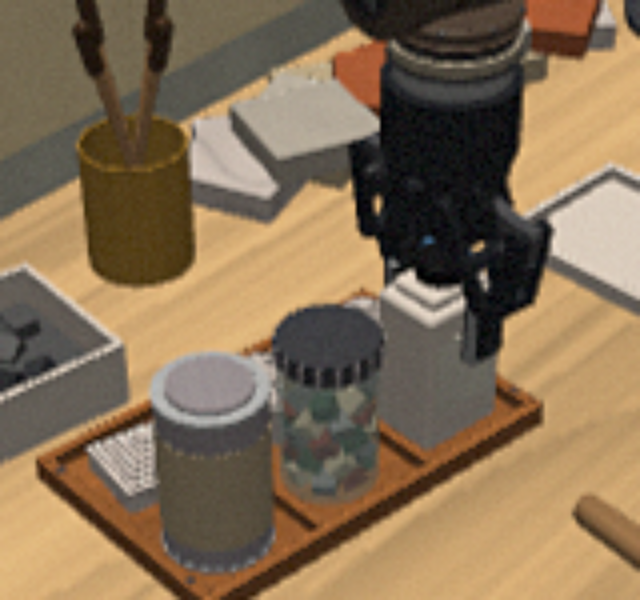

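The finger is in front of the bottle's front face, slightly to the right of its middle at about (483,330). That is good enough to close on.

Call:
carry_out:
  deltas:
    - {"tx": 3, "ty": -1, "tz": 2, "rx": 0, "ry": 0, "rz": 0, "grip": 0.1}
    - {"tx": 0, "ty": 0, "tz": 0, "rx": 0, "ry": 0, "rz": 0, "grip": 0}
    - {"tx": 0, "ty": 0, "tz": 0, "rx": 0, "ry": 0, "rz": 0, "grip": -0.3}
    - {"tx": 0, "ty": 0, "tz": 0, "rx": 0, "ry": 0, "rz": 0, "grip": -0.3}
    - {"tx": 0, "ty": 0, "tz": 0, "rx": 0, "ry": 0, "rz": 0, "grip": -0.3}
  force: 45

```text
time: 4.12
ee_pos: [0.5769, -0.0861, 0.0622]
orientation: [[0.136, 0.991, 0.005], [0.991, -0.136, -0.001], [-0.0, 0.005, -1.0]]
wrist_force: [3.2, 0.2, 5.2]
grip_width: 0.0458
grasp_force: 47.8
```

```bash
python3 -c "
from h import *
print(observe()['ee_pos'])
to(.606,-.324,.15,-1.645)"
```

```text
[ 0.5769 -0.0861  0.0622]
t 4.12 psi -0.136 rz 1.509 t 46.6 235.1 -87.8 mm tilt [ 0.0047 -0.0011] F [3.1828 0.2298 5.2276] w 0.04577338646486654 47.82836437225342
```

Call:
carry_out:
  deltas:
    - {"tx": 0, "ty": 0, "tz": -10, "rx": 0, "ry": 0, "rz": 0, "grip": -0.3}
    - {"tx": 0, "ty": 0, "tz": -38, "rx": 0, "ry": 0, "rz": 0, "grip": -0.3}
    - {"tx": 0, "ty": 0, "tz": -40, "rx": 0, "ry": 0, "rz": 0, "grip": -0.3}
    - {"tx": 0, "ty": 0, "tz": 0, "rx": 0, "ry": 0, "rz": 0.167, "grip": -0.3}
    - {"tx": 0, "ty": 0, "tz": 0, "rx": 0, "ry": 0, "rz": 0.168, "grip": -0.3}
    - {"tx": 0, "ty": 0, "tz": 0, "rx": 0, "ry": 0, "rz": 0.168, "grip": -0.3}
    - {"tx": 0, "ty": 0, "tz": 0, "rx": 0, "ry": 0, "rz": 0.168, "grip": -0.3}
    - {"tx": 0, "ty": 0, "tz": 0, "rx": 0, "ry": 0, "rz": 0.168, "grip": -0.3}
    - {"tx": 0, "ty": 0, "tz": 0, "rx": 0, "ry": 0, "rz": 0.168, "grip": -0.3}
    - {"tx": 0, "ty": 0, "tz": 0, "rx": 0, "ry": 0, "rz": 0.168, "grip": -0.3}
    - {"tx": 0, "ty": 0, "tz": 0, "rx": 0, "ry": 0, "rz": 0.168, "grip": -0.3}
    - {"tx": 0, "ty": 0, "tz": 0, "rx": 0, "ry": 0, "rz": 0.166, "grip": -0.3}

```text
time: 5.62
ee_pos: [0.5726, -0.0848, 0.146]
orientation: [[0.997, -0.079, -0.006], [-0.079, -0.997, 0.002], [-0.006, -0.002, -1.0]]
wrist_force: [-0.2, -0.7, -3.6]
grip_width: 0.0454
grasp_force: 47.2
```

```bash
python3 -c "
from h import *
to(.606,-.324,.15,-1.645)"
```

```text
t 5.62 psi -1.650 rz -0.005 t 51.0 236.0 -4.0 mm tilt [-0.0063  0.002 ] F [-0.2031 -0.6747 -3.587 ] w 0.04544500977853496 47.19348728656769
```

Call:
carry_out:
  deltas:
    - {"tx": 6, "ty": 26, "tz": 0, "rx": 0, "ry": 0, "rz": 0, "grip": -0.3}
    - {"tx": 10, "ty": 45, "tz": 0, "rx": 0, "ry": 0, "rz": 0, "grip": -0.3}
    - {"tx": 10, "ty": 50, "tz": 0, "rx": 0, "ry": 0, "rz": 0, "grip": -0.3}
    - {"tx": 10, "ty": 50, "tz": 0, "rx": 0, "ry": 0, "rz": 0, "grip": -0.3}
    - {"tx": 10, "ty": 40, "tz": 0, "rx": 0, "ry": 0, "rz": 0, "grip": -0.3}
    - {"tx": 5, "ty": 25, "tz": 10, "rx": 0, "ry": 0, "rz": 0, "grip": -0.3}
    - {"tx": 0, "ty": 0, "tz": 25, "rx": 0, "ry": 0, "rz": 0, "grip": -0.3}
    - {"tx": 0, "ty": 0, "tz": 25, "rx": 0, "ry": 0, "rz": 0, "grip": -0.3}
    - {"tx": 0, "ty": 0, "tz": 15, "rx": 0, "ry": 0, "rz": 0, "grip": -0.3}
    - {"tx": 0, "ty": 0, "tz": 0, "rx": 0, "ry": 0, "rz": 0, "grip": -0.3}

```text
time: 6.88
ee_pos: [0.6065, -0.3233, 0.0704]
orientation: [[0.997, -0.074, -0.005], [-0.074, -0.997, 0.004], [-0.005, -0.003, -1.0]]
wrist_force: [0.1, 0.1, -3.6]
grip_width: 0.0455
grasp_force: 47.2
```

```bash
python3 -c "
from h import *
to(.606,-.324,.0602,-1.645)"
```

```text
t 6.88 psi -1.645 rz 0.000 t -0.4 0.8 10.2 mm tilt [-0.0052  0.0038] F [ 0.12    0.054  -3.6254] w 0.04554145566935333 47.222009897232056
```

Call:
carry_out:
  deltas:
    - {"tx": 0, "ty": 0, "tz": 4, "rx": 0, "ry": 0, "rz": 0, "grip": -0.3}
    - {"tx": 0, "ty": 0, "tz": 3, "rx": 0, "ry": 0, "rz": 0, "grip": -0.3}
    - {"tx": 0, "ty": 0, "tz": 1.5, "rx": 0, "ry": 0, "rz": 0, "grip": -0.3}
    - {"tx": 0, "ty": 0, "tz": 1, "rx": 0, "ry": 0, "rz": 0, "grip": -0.3}
    - {"tx": 0, "ty": 0, "tz": 1, "rx": 0, "ry": 0, "rz": 0, "grip": -0.3}

```text
time: 7.5
ee_pos: [0.6084, -0.3249, 0.063]
orientation: [[0.997, -0.074, 0.0], [-0.074, -0.997, -0.0], [0.0, 0.0, -1.0]]
wrist_force: [0.4, -0.5, -3.9]
grip_width: 0.0454
grasp_force: 47.3
```

Call:
carry_out:
  deltas:
    - {"tx": 0, "ty": 0, "tz": 1, "rx": 0, "ry": 0, "rz": 0, "grip": -0.3}
    - {"tx": 0, "ty": 0, "tz": 1, "rx": 0, "ry": 0, "rz": 0, "grip": -0.3}
    - {"tx": 0, "ty": 0, "tz": 0.5, "rx": 0, "ry": 0, "rz": 0, "grip": -0.3}
    - {"tx": 0, "ty": 0, "tz": 0, "rx": 0, "ry": 0, "rz": 0, "grip": -0.3}

```text
time: 8.0
ee_pos: [0.6084, -0.3248, 0.0603]
orientation: [[0.997, -0.074, 0.0], [-0.074, -0.997, 0.0], [0.0, -0.0, -1.0]]
wrist_force: [0.9, 0.2, -3.4]
grip_width: 0.0454
grasp_force: 47.3
```

Call:
carry_out:
  deltas:
    - {"tx": 0, "ty": 0, "tz": 0.7, "rx": 0, "ry": 0, "rz": 0, "grip": -0.3}
    - {"tx": 0, "ty": 0, "tz": 0.7, "rx": 0, "ry": 0, "rz": 0, "grip": -0.3}
    - {"tx": 0, "ty": 0, "tz": 0, "rx": 0, "ry": 0, "rz": 0, "grip": -0.3}

```text
time: 8.38
ee_pos: [0.6086, -0.325, 0.0602]
orientation: [[0.997, -0.074, 0.0], [-0.074, -0.997, -0.0], [0.0, 0.0, -1.0]]
wrist_force: [-1.6, 1.1, 4.0]
grip_width: 0.0455
grasp_force: 47.5
```

Call:
carry_out:
  deltas:
    - {"tx": 0, "ty": 0, "tz": 0, "rx": 0, "ry": 0, "rz": 0, "grip": 0.3}
    - {"tx": 0, "ty": 0, "tz": 0, "rx": 0, "ry": 0, "rz": 0, "grip": 1}
    - {"tx": 0, "ty": 0, "tz": 0, "rx": 0, "ry": 0, "rz": 0, "grip": 1}
    - {"tx": 0, "ty": 0, "tz": -40, "rx": 0, "ry": 0, "rz": 0, "grip": 1}
    - {"tx": 0, "ty": 0, "tz": -50, "rx": 0, "ry": 0, "rz": 0, "grip": 1}
    - {"tx": 0, "ty": 0, "tz": -50, "rx": 0, "ry": 0, "rz": 0, "grip": 1}

```text
time: 9.12
ee_pos: [0.6082, -0.3248, 0.2]
orientation: [[0.997, -0.074, -0.0], [-0.074, -0.997, 0.0], [-0.0, -0.0, -1.0]]
wrist_force: [0.4, -0.2, -0.2]
grip_width: 0.085
grasp_force: 0.0
```

```bash
python3 -c "
from h import *
to(.589,-.006,.2,-1.645)
to(.589,-.006,.2,-.136)"
```

```text
t 9.12 psi -1.645 rz -0.000 t -42.8 -316.5 0.0 mm tilt [-0.0002  0.0001] F [ 0.4449 -0.1731 -0.2251] w 0.08501497448510788 0.0
t 9.12 psi -1.645 rz -1.509 t 313.2 -62.3 0.0 mm tilt [-0.0002  0.0001] F [ 0.4449 -0.1731 -0.2251] w 0.08501497448510788 0.0
```

Call:
carry_out:
  deltas:
    - {"tx": -7, "ty": -53, "tz": 0, "rx": 0, "ry": 0, "rz": 0, "grip": 1}
    - {"tx": -7, "ty": -53, "tz": 0, "rx": 0, "ry": 0, "rz": 0, "grip": 1}
    - {"tx": -7, "ty": -53, "tz": 0, "rx": 0, "ry": 0, "rz": 0, "grip": 1}
    - {"tx": -7, "ty": -53, "tz": 0, "rx": 0, "ry": 0, "rz": 0, "grip": 1}
    - {"tx": -7, "ty": -53, "tz": 0, "rx": 0, "ry": 0, "rz": 0, "grip": 1}
    - {"tx": -7, "ty": -51, "tz": 0, "rx": 0, "ry": 0, "rz": 0, "grip": 1}
    - {"tx": 0, "ty": 0, "tz": 0, "rx": 0, "ry": 0, "rz": -0.168, "grip": 1}
    - {"tx": 0, "ty": 0, "tz": 0, "rx": 0, "ry": 0, "rz": -0.168, "grip": 1}
    - {"tx": 0, "ty": 0, "tz": 0, "rx": 0, "ry": 0, "rz": -0.168, "grip": 1}
    - {"tx": 0, "ty": 0, "tz": 0, "rx": 0, "ry": 0, "rz": -0.168, "grip": 1}
    - {"tx": 0, "ty": 0, "tz": 0, "rx": 0, "ry": 0, "rz": -0.168, "grip": 1}
    - {"tx": 0, "ty": 0, "tz": 0, "rx": 0, "ry": 0, "rz": -0.168, "grip": 1}

```text
time: 10.62
ee_pos: [0.5899, -0.0066, 0.1989]
orientation: [[0.59, 0.807, 0.0], [0.807, -0.59, -0.0], [0.0, 0.0, -1.0]]
wrist_force: [0.2, 0.3, 0.4]
grip_width: 0.0853
grasp_force: 0.0
```

Call:
carry_out:
  deltas:
    - {"tx": 0, "ty": 0, "tz": 0, "rx": 0, "ry": 0, "rz": -0.168, "grip": 1}
    - {"tx": 0, "ty": 0, "tz": 0, "rx": 0, "ry": 0, "rz": -0.168, "grip": 1}
    - {"tx": 0, "ty": 0, "tz": 0, "rx": 0, "ry": 0, "rz": -0.165, "grip": 1}
    - {"tx": 0, "ty": 0, "tz": 20, "rx": 0, "ry": 0, "rz": 0, "grip": 1}
    - {"tx": 0, "ty": 0, "tz": 20, "rx": 0, "ry": 0, "rz": 0, "grip": 1}
    - {"tx": 0, "ty": 0, "tz": 0, "rx": 0, "ry": 0, "rz": 0, "grip": 1}

```text
time: 11.38
ee_pos: [0.5876, -0.0062, 0.155]
orientation: [[0.137, 0.991, -0.007], [0.991, -0.137, 0.001], [0.0, -0.007, -1.0]]
wrist_force: [0.6, -0.1, -0.0]
grip_width: 0.0856
grasp_force: 0.0
```

```bash
python3 -c "
from h import *
to(.589,-.006,.06,-.136)
im=read_camera('top')[:,:,::-1];s=read_camera('side')[:,:,::-1]
o=np.zeros((480,800,3),np.uint8);o[:,:480]=cv2.resize(s[100:220,250:370],None,fx=4,fy=4);o[:465,500:740]=cv2.resize(im[150:305,442:522],None,fx=3,fy=3);cv2.imwrite('pics/z5.png',o)"
```

```text
t 11.38 psi -0.137 rz -0.001 t 0.4 1.3 95.0 mm tilt [-0.0068  0.0012] F [ 0.6191 -0.1246 -0.0471] w 0.0856102250533593 0.0
```

View pics/z5.png

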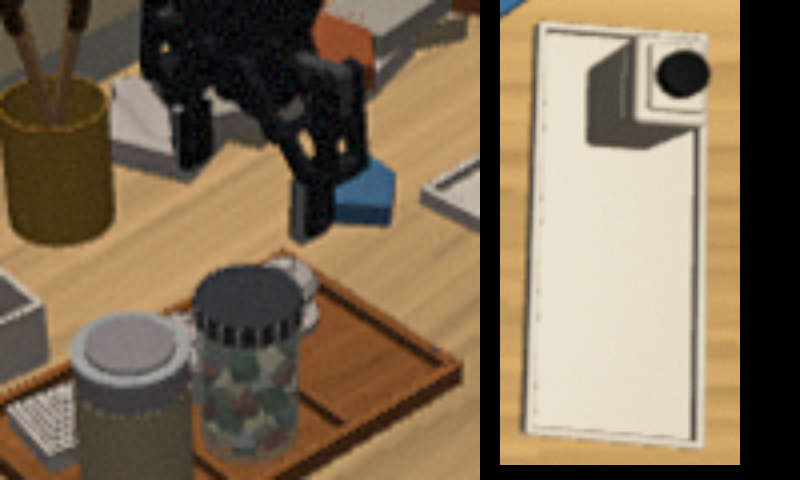

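The bottle stands upright in the tray's far slot. The gripper is above the jar, with the front finger tip at (312,225) in the side crop.

Call:
carry_out:
  deltas:
    - {"tx": -1, "ty": 3, "tz": 30, "rx": 0, "ry": 0, "rz": 0, "grip": 1}
    - {"tx": 0, "ty": 0, "tz": 30, "rx": 0, "ry": 0, "rz": 0, "grip": 1}
    - {"tx": 0, "ty": 0, "tz": 25, "rx": 0, "ry": 0, "rz": 0, "grip": 1}
    - {"tx": 0, "ty": 0, "tz": 11, "rx": 0, "ry": 0, "rz": 0, "grip": 1}
    - {"tx": 0, "ty": 0, "tz": 0, "rx": 0, "ry": 0, "rz": 0, "grip": 0.6}
    - {"tx": 0, "ty": 0, "tz": 0, "rx": 0, "ry": 0, "rz": 0, "grip": 0.5}
  force: 40

```text
time: 12.22
ee_pos: [0.5939, -0.0081, 0.0644]
orientation: [[0.136, 0.991, 0.003], [0.991, -0.136, -0.0], [-0.0, 0.003, -1.0]]
wrist_force: [0.9, -0.3, 0.0]
grip_width: 0.0637
grasp_force: 0.0
```

```bash
python3 -c "
from h import *
to(.591,-.0075,.058,-.136)
s=read_camera('side')[:,:,::-1]
cv2.imwrite('pics/z6.png',cv2.resize(s[120:240,240:370],None,fx=4,fy=4))"
```

```text
t 12.22 psi -0.136 rz -0.000 t 0.2 -2.9 6.4 mm tilt [ 0.0026 -0.0005] F [ 0.8729 -0.3374  0.0227] w 0.06365863350859924 0.0
```

View pics/z6.png

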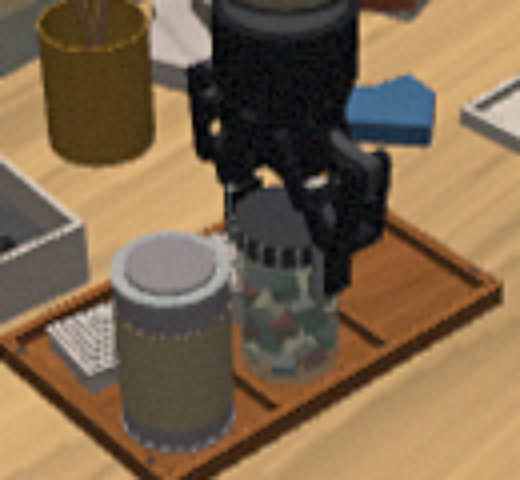

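```bash
python3 -c "
from h import *
s=observe();R=s['orientation'];p=s['ee_pos']
for w in (32,45): print(w,(proj('side',p-R[:,1]*w/1000-R[:,2]*.006)[0]-[240,120])*4)
for c in ((.591,-.008),(.586,-.002),(.589,-.005)): print(c,[((proj('side',[*c,z])[0]-[240,120])*4) for z in (.006,.106)])"
```

```text
32 [322.8958 288.4802]
45 [338.918 299.791]
(0.591, -0.008) [array([288.6337, 351.5652]), array([287.8902, 212.1357])]
(0.586, -0.002) [array([288.3365, 360.4369]), array([287.5697, 220.7328])]
(0.589, -0.005) [array([287.8314, 355.6177]), array([287.0351, 216.0619])]
```

The front finger at (337,270) matches its projected position, and the jar lid centre agrees with (0.591,-0.008). It is centred, so I'll close.

Call:
carry_out:
  deltas:
    - {"tx": 0, "ty": -2.5, "tz": 5, "rx": 0, "ry": 0, "rz": 0, "grip": 0.45}
    - {"tx": 0, "ty": 0, "tz": 0, "rx": 0, "ry": 0, "rz": 0, "grip": 0.35}
    - {"tx": 0, "ty": 0, "tz": 0, "rx": 0, "ry": 0, "rz": 0, "grip": 0}
    - {"tx": 0, "ty": 0, "tz": 0, "rx": 0, "ry": 0, "rz": 0, "grip": 0}
    - {"tx": 0, "ty": 0, "tz": 0, "rx": 0, "ry": 0, "rz": 0, "grip": 0}
  force: 45

```text
time: 12.9
ee_pos: [0.5911, -0.0078, 0.0588]
orientation: [[0.136, 0.991, 0.002], [0.991, -0.136, -0.0], [-0.0, 0.002, -1.0]]
wrist_force: [1.0, -0.3, 4.9]
grip_width: 0.0586
grasp_force: 47.8
```

Call:
carry_out:
  deltas:
    - {"tx": 0, "ty": 0, "tz": -10, "rx": 0, "ry": 0, "rz": 0, "grip": 0}
    - {"tx": 0, "ty": 0, "tz": -38, "rx": 0, "ry": 0, "rz": 0, "grip": 0}
    - {"tx": 0, "ty": 0, "tz": -44, "rx": 0, "ry": 0, "rz": 0, "grip": 0}
    - {"tx": 0, "ty": 0, "tz": 0, "rx": 0, "ry": 0, "rz": 0.167, "grip": 0}
    - {"tx": 0, "ty": 0, "tz": 0, "rx": 0, "ry": 0, "rz": 0.168, "grip": 0}
    - {"tx": 0, "ty": 0, "tz": 0, "rx": 0, "ry": 0, "rz": 0.168, "grip": 0}
    - {"tx": 0, "ty": 0, "tz": 0, "rx": 0, "ry": 0, "rz": 0.168, "grip": 0}
    - {"tx": 0, "ty": 0, "tz": 0, "rx": 0, "ry": 0, "rz": 0.168, "grip": 0}
    - {"tx": 0, "ty": 0, "tz": 0, "rx": 0, "ry": 0, "rz": 0.168, "grip": 0}
    - {"tx": 0, "ty": 0, "tz": 0, "rx": 0, "ry": 0, "rz": 0.168, "grip": 0}
    - {"tx": 0, "ty": 0, "tz": 0, "rx": 0, "ry": 0, "rz": 0.168, "grip": 0}
    - {"tx": 0, "ty": 0, "tz": 0, "rx": 0, "ry": 0, "rz": 0.166, "grip": 0}

```text
time: 14.4
ee_pos: [0.5883, -0.0072, 0.1478]
orientation: [[0.997, -0.08, -0.005], [-0.08, -0.997, 0.001], [-0.005, -0.001, -1.0]]
wrist_force: [0.1, 0.0, -2.7]
grip_width: 0.0587
grasp_force: 49.8
```

```bash
python3 -c "
from h import *
to(.519,-.318,.15,-1.645)"
```

```text
t 14.4 psi -1.650 rz -0.005 t -46.1 315.1 -2.2 mm tilt [-0.005   0.0009] F [ 0.112   0.0461 -2.7394] w 0.05874735460158186 49.819520115852356
```

Call:
carry_out:
  deltas:
    - {"tx": -4, "ty": 30, "tz": 0, "rx": 0, "ry": 0, "rz": 0, "grip": 0}
    - {"tx": -8, "ty": 52, "tz": 0, "rx": 0, "ry": 0, "rz": 0, "grip": 0}
    - {"tx": -8, "ty": 56, "tz": 0, "rx": 0, "ry": 0, "rz": 0, "grip": 0}
    - {"tx": -8, "ty": 56, "tz": 0, "rx": 0, "ry": 0, "rz": 0, "grip": 0}
    - {"tx": -8, "ty": 52, "tz": 0, "rx": 0, "ry": 0, "rz": 0, "grip": 0}
    - {"tx": -8, "ty": 45, "tz": 0, "rx": 0, "ry": 0, "rz": 0, "grip": 0}
    - {"tx": -2, "ty": 24, "tz": 10, "rx": 0, "ry": 0, "rz": 0, "grip": 0}
    - {"tx": 0, "ty": 0, "tz": 30, "rx": 0, "ry": 0, "rz": 0, "grip": 0}
    - {"tx": 0, "ty": 0, "tz": 30, "rx": 0, "ry": 0, "rz": 0, "grip": 0}
    - {"tx": 0, "ty": 0, "tz": 10, "rx": 0, "ry": 0, "rz": 0, "grip": 0}
    - {"tx": 0, "ty": 0, "tz": 3, "rx": 0, "ry": 0, "rz": 0, "grip": 0}
    - {"tx": 0, "ty": 0, "tz": 0, "rx": 0, "ry": 0, "rz": 0, "grip": 0}

```text
time: 15.9
ee_pos: [0.5217, -0.3184, 0.0678]
orientation: [[0.997, -0.074, 0.001], [-0.074, -0.997, -0.001], [0.001, 0.001, -1.0]]
wrist_force: [0.5, -0.0, -3.1]
grip_width: 0.0588
grasp_force: 49.9
```

Call:
carry_out:
  deltas:
    - {"tx": -2, "ty": 0, "tz": 4, "rx": 0, "ry": 0, "rz": 0, "grip": 0}
    - {"tx": 0, "ty": 0, "tz": 3, "rx": 0, "ry": 0, "rz": 0, "grip": 0}
    - {"tx": 0, "ty": 0, "tz": 1.5, "rx": 0, "ry": 0, "rz": 0, "grip": 0}
    - {"tx": 0, "ty": 0, "tz": 1, "rx": 0, "ry": 0, "rz": 0, "grip": 0}
    - {"tx": 0, "ty": 0, "tz": 0.7, "rx": 0, "ry": 0, "rz": 0, "grip": 0}
    - {"tx": 0, "ty": 0, "tz": 0.7, "rx": 0, "ry": 0, "rz": 0, "grip": 0}
    - {"tx": 0, "ty": 0, "tz": 0.6, "rx": 0, "ry": 0, "rz": 0, "grip": 0}
    - {"tx": 0, "ty": 0, "tz": 0, "rx": 0, "ry": 0, "rz": 0, "grip": 0}

```text
time: 16.9
ee_pos: [0.5197, -0.3185, 0.0568]
orientation: [[0.997, -0.074, 0.001], [-0.074, -0.997, -0.001], [0.001, 0.0, -1.0]]
wrist_force: [-1.5, 2.5, 4.9]
grip_width: 0.0587
grasp_force: 50.1
```

Call:
carry_out:
  deltas:
    - {"tx": 0, "ty": 0, "tz": 0, "rx": 0, "ry": 0, "rz": 0, "grip": 0.5}
    - {"tx": 0, "ty": 0, "tz": 0, "rx": 0, "ry": 0, "rz": 0, "grip": 1}
    - {"tx": 0, "ty": 0, "tz": 0, "rx": 0, "ry": 0, "rz": 0, "grip": 1}
    - {"tx": 0, "ty": 0, "tz": -40, "rx": 0, "ry": 0, "rz": 0, "grip": 1}
    - {"tx": 0, "ty": 0, "tz": -50, "rx": 0, "ry": 0, "rz": 0, "grip": 1}
    - {"tx": 0, "ty": 0, "tz": -50, "rx": 0, "ry": 0, "rz": 0, "grip": 1}

```text
time: 17.65
ee_pos: [0.5188, -0.3181, 0.1964]
orientation: [[0.997, -0.074, -0.0], [-0.074, -0.997, 0.0], [-0.001, -0.0, -1.0]]
wrist_force: [0.9, -0.1, 0.6]
grip_width: 0.0852
grasp_force: 0.0
```

```bash
python3 -c "
from h import *
to(.604,.0715,.2,-1.645)"
```

```text
t 17.65 psi -1.645 rz -0.000 t 56.1 -394.9 -3.6 mm tilt [-0.0005  0.0002] F [ 0.9485 -0.1417  0.6149] w 0.08519364946209439 0.0
```

Call:
carry_out:
  deltas:
    - {"tx": 8, "ty": -55, "tz": 0, "rx": 0, "ry": 0, "rz": 0, "grip": 1}
    - {"tx": 8, "ty": -57, "tz": 0, "rx": 0, "ry": 0, "rz": 0, "grip": 1}
    - {"tx": 8, "ty": -57, "tz": 0, "rx": 0, "ry": 0, "rz": 0, "grip": 1}
    - {"tx": 8, "ty": -57, "tz": 0, "rx": 0, "ry": 0, "rz": 0, "grip": 1}
    - {"tx": 8, "ty": -57, "tz": 0, "rx": 0, "ry": 0, "rz": 0, "grip": 1}
    - {"tx": 8, "ty": -57, "tz": 0, "rx": 0, "ry": 0, "rz": 0, "grip": 1}
    - {"tx": 8, "ty": -55, "tz": 0, "rx": 0, "ry": 0, "rz": 0, "grip": 1}
    - {"tx": 0, "ty": 0, "tz": 0, "rx": 0, "ry": 0, "rz": -0.168, "grip": 1}
    - {"tx": 0, "ty": 0, "tz": 0, "rx": 0, "ry": 0, "rz": -0.168, "grip": 1}
    - {"tx": 0, "ty": 0, "tz": 0, "rx": 0, "ry": 0, "rz": -0.168, "grip": 1}
    - {"tx": 0, "ty": 0, "tz": 0, "rx": 0, "ry": 0, "rz": -0.168, "grip": 1}
    - {"tx": 0, "ty": 0, "tz": 0, "rx": 0, "ry": 0, "rz": -0.168, "grip": 1}

```text
time: 19.15
ee_pos: [0.6041, 0.0715, 0.1951]
orientation: [[0.717, 0.697, -0.0], [0.697, -0.717, -0.0], [-0.0, -0.0, -1.0]]
wrist_force: [-0.3, 0.3, 0.5]
grip_width: 0.0851
grasp_force: 0.0
```

Call:
carry_out:
  deltas:
    - {"tx": 0, "ty": 0, "tz": 0, "rx": 0, "ry": 0, "rz": -0.168, "grip": 1}
    - {"tx": 0, "ty": 0, "tz": 0, "rx": 0, "ry": 0, "rz": -0.168, "grip": 1}
    - {"tx": 0, "ty": 0, "tz": 0, "rx": 0, "ry": 0, "rz": -0.168, "grip": 1}
    - {"tx": 0, "ty": 0, "tz": 0, "rx": 0, "ry": 0, "rz": -0.165, "grip": 1}
    - {"tx": 0, "ty": 0, "tz": 20, "rx": 0, "ry": 0, "rz": 0, "grip": 1}
    - {"tx": 0, "ty": 0, "tz": 20, "rx": 0, "ry": 0, "rz": 0, "grip": 1}
    - {"tx": 0, "ty": 0, "tz": 0, "rx": 0, "ry": 0, "rz": 0, "grip": 1}

```text
time: 20.02
ee_pos: [0.6018, 0.0716, 0.1513]
orientation: [[0.137, 0.991, -0.007], [0.991, -0.137, 0.0], [-0.001, -0.007, -1.0]]
wrist_force: [0.1, 0.6, -0.3]
grip_width: 0.0857
grasp_force: 0.0
```

```bash
python3 -c "
from h import *
to(.604,.0715,.060,-.136)"
```

```text
t 20.02 psi -0.137 rz -0.001 t 0.1 2.2 91.3 mm tilt [-0.0071  0.0004] F [ 0.1221  0.5868 -0.3317] w 0.0856662080395667 0.0
```

Call:
carry_out:
  deltas:
    - {"tx": 0, "ty": 0, "tz": 25, "rx": 0, "ry": 0, "rz": 0, "grip": 1}
    - {"tx": 0, "ty": 0, "tz": 25, "rx": 0, "ry": 0, "rz": 0, "grip": 1}
    - {"tx": 0, "ty": 0, "tz": 25, "rx": 0, "ry": 0, "rz": 0, "grip": 1}
    - {"tx": 0, "ty": 0, "tz": 12, "rx": 0, "ry": 0, "rz": 0, "grip": 1}
    - {"tx": 0, "ty": 0, "tz": 0, "rx": 0, "ry": 0, "rz": 0, "grip": 1}
    - {"tx": 0, "ty": 0, "tz": 0, "rx": 0, "ry": 0, "rz": 0, "grip": 0.75}
  force: 40

```text
time: 20.78
ee_pos: [0.6051, 0.0715, 0.0697]
orientation: [[0.136, 0.991, 0.002], [0.991, -0.136, -0.0], [0.0, 0.002, -1.0]]
wrist_force: [-0.5, 0.1, -0.2]
grip_width: 0.0747
grasp_force: 0.0
```

```bash
python3 -c "
from h import *
to(.6036,.0715,.060,-.136)"
```

```text
t 20.77 psi -0.136 rz -0.000 t -0.2 -1.5 9.7 mm tilt [ 0.0021 -0.0001] F [-0.4562  0.0999 -0.1726] w 0.0747190181045458 0.0
```

Call:
carry_out:
  deltas:
    - {"tx": 0, "ty": -1.5, "tz": 5, "rx": 0, "ry": 0, "rz": 0, "grip": 0.7}
    - {"tx": 0, "ty": 0, "tz": 3, "rx": 0, "ry": 0, "rz": 0, "grip": 0.6}
    - {"tx": 0, "ty": 0, "tz": 0, "rx": 0, "ry": 0, "rz": 0, "grip": 0.45}
    - {"tx": 0, "ty": 0, "tz": 0, "rx": 0, "ry": 0, "rz": 0, "grip": 0}
    - {"tx": 0, "ty": 0, "tz": 0, "rx": 0, "ry": 0, "rz": 0, "grip": 0}
    - {"tx": 0, "ty": 0, "tz": 0, "rx": 0, "ry": 0, "rz": 0, "grip": 0}
  force: 45

```text
time: 21.52
ee_pos: [0.603, 0.0717, 0.0606]
orientation: [[0.136, 0.991, 0.001], [0.991, -0.136, -0.0], [0.0, 0.001, -1.0]]
wrist_force: [2.1, 0.2, -0.5]
grip_width: 0.0612
grasp_force: 49.6
```

Call:
carry_out:
  deltas:
    - {"tx": 0, "ty": 0, "tz": -10, "rx": 0, "ry": 0, "rz": 0, "grip": 0}
    - {"tx": 0, "ty": 0, "tz": -38, "rx": 0, "ry": 0, "rz": 0, "grip": 0}
    - {"tx": 0, "ty": 0, "tz": -44, "rx": 0, "ry": 0, "rz": 0, "grip": 0}
    - {"tx": 0, "ty": 0, "tz": 0, "rx": 0, "ry": 0, "rz": 0.167, "grip": 0}
    - {"tx": 0, "ty": 0, "tz": 0, "rx": 0, "ry": 0, "rz": 0.168, "grip": 0}
    - {"tx": 0, "ty": 0, "tz": 0, "rx": 0, "ry": 0, "rz": 0.168, "grip": 0}
    - {"tx": 0, "ty": 0, "tz": 0, "rx": 0, "ry": 0, "rz": 0.168, "grip": 0}
    - {"tx": 0, "ty": 0, "tz": 0, "rx": 0, "ry": 0, "rz": 0.168, "grip": 0}
    - {"tx": 0, "ty": 0, "tz": 0, "rx": 0, "ry": 0, "rz": 0.168, "grip": 0}
    - {"tx": 0, "ty": 0, "tz": 0, "rx": 0, "ry": 0, "rz": 0.168, "grip": 0}
    - {"tx": 0, "ty": 0, "tz": 0, "rx": 0, "ry": 0, "rz": 0.168, "grip": 0}
    - {"tx": 0, "ty": 0, "tz": 0, "rx": 0, "ry": 0, "rz": 0.166, "grip": 0}

```text
time: 23.02
ee_pos: [0.6012, 0.0719, 0.1514]
orientation: [[0.997, -0.08, -0.004], [-0.08, -0.997, 0.0], [-0.004, 0.0, -1.0]]
wrist_force: [-0.5, 0.1, -4.8]
grip_width: 0.0613
grasp_force: 50.7
```

```bash
python3 -c "
from h import *
to(.431,-.3115,.15,-1.645)"
```

```text
t 23.02 psi -1.650 rz -0.005 t -141.3 395.0 1.4 mm tilt [-0.0038  0.0003] F [-0.4547  0.0673 -4.8205] w 0.06132215038138817 50.73318421840668
```

Call:
carry_out:
  deltas:
    - {"tx": -11, "ty": 25, "tz": 0, "rx": 0, "ry": 0, "rz": 0, "grip": 0}
    - {"tx": -18, "ty": 48, "tz": 0, "rx": 0, "ry": 0, "rz": 0, "grip": 0}
    - {"tx": -20, "ty": 55, "tz": 0, "rx": 0, "ry": 0, "rz": 0, "grip": 0}
    - {"tx": -20, "ty": 57, "tz": 0, "rx": 0, "ry": 0, "rz": 0, "grip": 0}
    - {"tx": -20, "ty": 57, "tz": 0, "rx": 0, "ry": 0, "rz": 0, "grip": 0}
    - {"tx": -20, "ty": 57, "tz": 0, "rx": 0, "ry": 0, "rz": 0, "grip": 0}
    - {"tx": -20, "ty": 55, "tz": 0, "rx": 0, "ry": 0, "rz": 0, "grip": 0}
    - {"tx": -12, "ty": 41, "tz": 10, "rx": 0, "ry": 0, "rz": 0, "grip": 0}
    - {"tx": 0, "ty": 0, "tz": 30, "rx": 0, "ry": 0, "rz": 0, "grip": 0}
    - {"tx": 0, "ty": 0, "tz": 30, "rx": 0, "ry": 0, "rz": 0, "grip": 0}
    - {"tx": 0, "ty": 0, "tz": 12, "rx": 0, "ry": 0, "rz": 0, "grip": 0}
    - {"tx": 0, "ty": 0, "tz": 0, "rx": 0, "ry": 0, "rz": 0, "grip": 0}

```text
time: 24.52
ee_pos: [0.4321, -0.3107, 0.0695]
orientation: [[0.997, -0.074, -0.002], [-0.074, -0.997, 0.002], [-0.002, -0.002, -1.0]]
wrist_force: [0.9, -0.4, -4.3]
grip_width: 0.0611
grasp_force: 51.0
```

Call:
carry_out:
  deltas:
    - {"tx": -1, "ty": 0, "tz": 4, "rx": 0, "ry": 0, "rz": 0, "grip": 0}
    - {"tx": 0, "ty": 0, "tz": 3, "rx": 0, "ry": 0, "rz": 0, "grip": 0}
    - {"tx": 0, "ty": 0, "tz": 1.5, "rx": 0, "ry": 0, "rz": 0, "grip": 0}
    - {"tx": 0, "ty": 0, "tz": 1, "rx": 0, "ry": 0, "rz": 0, "grip": 0}
    - {"tx": 0, "ty": 0, "tz": 0.7, "rx": 0, "ry": 0, "rz": 0, "grip": 0}
    - {"tx": 0, "ty": 0, "tz": 0.7, "rx": 0, "ry": 0, "rz": 0, "grip": 0}
    - {"tx": 0, "ty": 0, "tz": 0, "rx": 0, "ry": 0, "rz": 0, "grip": 0}

```text
time: 25.4
ee_pos: [0.4317, -0.3116, 0.0595]
orientation: [[0.997, -0.074, -0.0], [-0.074, -0.997, 0.0], [-0.0, -0.0, -1.0]]
wrist_force: [-0.5, -1.1, -5.1]
grip_width: 0.0611
grasp_force: 51.0
```

Call:
carry_out:
  deltas:
    - {"tx": 0, "ty": 0, "tz": 0.7, "rx": 0, "ry": 0, "rz": 0, "grip": 0}
    - {"tx": 0, "ty": 0, "tz": 0.7, "rx": 0, "ry": 0, "rz": 0, "grip": 0}
    - {"tx": 0, "ty": 0, "tz": 0.3, "rx": 0, "ry": 0, "rz": 0, "grip": 0}
    - {"tx": 0, "ty": 0, "tz": 0, "rx": 0, "ry": 0, "rz": 0, "grip": 0}

```text
time: 25.9
ee_pos: [0.432, -0.3117, 0.0585]
orientation: [[0.997, -0.074, 0.0], [-0.074, -0.997, 0.0], [0.0, -0.0, -1.0]]
wrist_force: [-1.1, 1.3, 2.9]
grip_width: 0.0606
grasp_force: 51.5
```

Call:
carry_out:
  deltas:
    - {"tx": 0, "ty": 0, "tz": 0, "rx": 0, "ry": 0, "rz": 0, "grip": 0.6}
    - {"tx": 0, "ty": 0, "tz": 0, "rx": 0, "ry": 0, "rz": 0, "grip": 1}
    - {"tx": 0, "ty": 0, "tz": 0, "rx": 0, "ry": 0, "rz": 0, "grip": 1}
    - {"tx": 0, "ty": 0, "tz": -40, "rx": 0, "ry": 0, "rz": 0, "grip": 1}
    - {"tx": 0, "ty": 0, "tz": -50, "rx": 0, "ry": 0, "rz": 0, "grip": 1}
    - {"tx": 0, "ty": 0, "tz": -50, "rx": 0, "ry": 0, "rz": 0, "grip": 1}
    - {"tx": 0, "ty": -40, "tz": 0, "rx": 0, "ry": 0, "rz": 0, "grip": 1}

```text
time: 26.78
ee_pos: [0.4372, -0.2752, 0.204]
orientation: [[0.997, -0.077, 0.009], [-0.077, -0.997, -0.009], [0.009, 0.008, -1.0]]
wrist_force: [0.5, -0.0, -0.3]
grip_width: 0.0857
grasp_force: 0.0
```

```bash
python3 -c "
from h import *
im=read_camera('top')[:,:,::-1];cv2.imwrite('pics/t2.png',im)
s=read_camera('side')[:,:,::-1];cv2.imwrite('pics/s2.png',s)
o=np.zeros((600,800,3),np.uint8);o[:500]=cv2.resize(im[125:225,262:422],None,fx=5,fy=5,interpolation=cv2.INTER_CUBIC);cv2.imwrite('pics/z7.png',o[:500])
hsv=cv2.cvtColor(im,cv2.COLOR_BGR2HSV);m=((hsv[...,1]<90)&(hsv[...,2]>60)).astype(np.uint8)
c=big(m,322,140,358,180);P=ray('top',c.reshape(-1,2),.034);print(cv2.minEnclosingCircle((P[:,:2]*1000).astype(np.float32)),cv2.fitEllipse(c))
hs=cv2.cvtColor(s,cv2.COLOR_BGR2HSV);m=((hs[...,1]<90)&(hs[...,2]>60)).astype(np.uint8)
u=proj('side',[.6545,-.022,.03])[0].astype(int);print(u);c=big(m,u[0]-20,u[1]-20,u[0]+20,u[1]+20);print(cv2.boundingRect(c))
to(.6545,-.022,.12,-.136)"
```

```text
((652.3242797851562, -21.408918380737305), 29.678180694580078) ((338.5143737792969, 159.59129333496094), (25.696134567260742, 26.009349822998047), 22.39452362060547)
[295 185]
(284, 178, 24, 23)
t 26.88 psi -1.643 rz -1.507 t 275.2 183.7 78.9 mm tilt [ 0.0017 -0.0005] F [-0.1245  0.1107 -0.845 ] w 0.08536279330711848 0.0
```

View pics/z7.png

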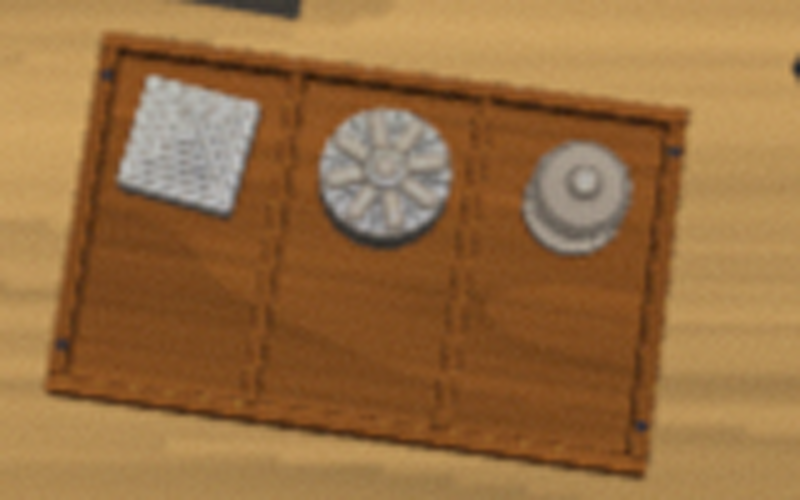

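The rack now holds only the carvings, undisturbed. The rosette is at crop (386,172), which is about (0.654,-0.022), with its neighbours well clear.

Call:
carry_out:
  deltas:
    - {"tx": 0, "ty": 0, "tz": 0, "rx": 0, "ry": 0, "rz": -0.167, "grip": 1}
    - {"tx": 0, "ty": 0, "tz": 0, "rx": 0, "ry": 0, "rz": -0.167, "grip": 1}
    - {"tx": 0, "ty": 0, "tz": 0, "rx": 0, "ry": 0, "rz": -0.168, "grip": 1}
    - {"tx": 0, "ty": 0, "tz": 0, "rx": 0, "ry": 0, "rz": -0.168, "grip": 1}
    - {"tx": 0, "ty": 0, "tz": 0, "rx": 0, "ry": 0, "rz": -0.168, "grip": 1}
    - {"tx": 0, "ty": 0, "tz": 0, "rx": 0, "ry": 0, "rz": -0.168, "grip": 1}
    - {"tx": 0, "ty": 0, "tz": 0, "rx": 0, "ry": 0, "rz": -0.168, "grip": 1}
    - {"tx": 0, "ty": 0, "tz": 0, "rx": 0, "ry": 0, "rz": -0.168, "grip": 1}
    - {"tx": 0, "ty": 0, "tz": 0, "rx": 0, "ry": 0, "rz": -0.165, "grip": 1}
    - {"tx": 46, "ty": 30, "tz": 0, "rx": 0, "ry": 0, "rz": 0, "grip": 1}
    - {"tx": 46, "ty": 31, "tz": 0, "rx": 0, "ry": 0, "rz": 0, "grip": 1}
    - {"tx": 46, "ty": 31, "tz": 0, "rx": 0, "ry": 0, "rz": 0, "grip": 1}

```text
time: 28.38
ee_pos: [0.5457, -0.147, 0.1973]
orientation: [[0.138, 0.99, -0.0], [0.99, -0.138, -0.0], [-0.0, -0.0, -1.0]]
wrist_force: [-0.1, -1.3, 0.4]
grip_width: 0.0857
grasp_force: 0.0
```

Call:
carry_out:
  deltas:
    - {"tx": 46, "ty": 31, "tz": 0, "rx": 0, "ry": 0, "rz": 0, "grip": 0.75}
    - {"tx": 46, "ty": 31, "tz": 20, "rx": 0, "ry": 0, "rz": 0, "grip": 0.75}
    - {"tx": 45, "ty": 30, "tz": 20, "rx": 0, "ry": 0, "rz": 0, "grip": 0.75}
    - {"tx": 0, "ty": 0, "tz": 35, "rx": 0, "ry": 0, "rz": 0, "grip": 0.75}
    - {"tx": 0, "ty": 0, "tz": 35, "rx": 0, "ry": 0, "rz": 0, "grip": 0.75}
    - {"tx": 0, "ty": 0, "tz": 0, "rx": 0, "ry": 0, "rz": 0, "grip": 0.75}

```text
time: 29.12
ee_pos: [0.6519, -0.0243, 0.083]
orientation: [[0.137, 0.99, -0.009], [0.991, -0.137, 0.002], [0.0, -0.009, -1.0]]
wrist_force: [-0.7, 0.9, 0.0]
grip_width: 0.0743
grasp_force: 0.0
```

```bash
python3 -c "
from h import *
to(.6535,-.022,.015,-.136)"
```

```text
t 29.12 psi -0.138 rz -0.002 t 2.5 1.3 68.0 mm tilt [-0.0089  0.0015] F [-0.7259  0.9166  0.0305] w 0.07434304408514508 0.0
```

Call:
carry_out:
  deltas:
    - {"tx": 2, "ty": 0, "tz": 20, "rx": 0, "ry": 0, "rz": 0, "grip": 0.75}
    - {"tx": 0, "ty": 0, "tz": 20, "rx": 0, "ry": 0, "rz": 0, "grip": 0.75}
    - {"tx": 0, "ty": 0, "tz": 15, "rx": 0, "ry": 0, "rz": 0, "grip": 0.75}
    - {"tx": 0, "ty": 0, "tz": 5, "rx": 0, "ry": 0, "rz": 0, "grip": 0.75}
    - {"tx": 0, "ty": 0, "tz": 0, "rx": 0, "ry": 0, "rz": 0, "grip": 0.75}
  force: 40

```text
time: 29.75
ee_pos: [0.655, -0.0227, 0.0275]
orientation: [[0.138, 0.99, -0.001], [0.99, -0.138, 0.0], [-0.0, -0.001, -1.0]]
wrist_force: [-0.4, -0.1, -0.2]
grip_width: 0.0746
grasp_force: 0.0
```

```bash
python3 -c "
from h import *
to(.6535,-.022,.015,-.136)
s=read_camera('side')[:,:,::-1]
cv2.imwrite('pics/z8.png',cv2.resize(s[130:240,240:370],None,fx=5,fy=5))"
```

```text
t 29.75 psi -0.138 rz -0.002 t 0.5 -1.6 12.5 mm tilt [-0.0005  0.0001] F [-0.3998 -0.0965 -0.2409] w 0.07463139682345235 0.0
```

View pics/z8.png

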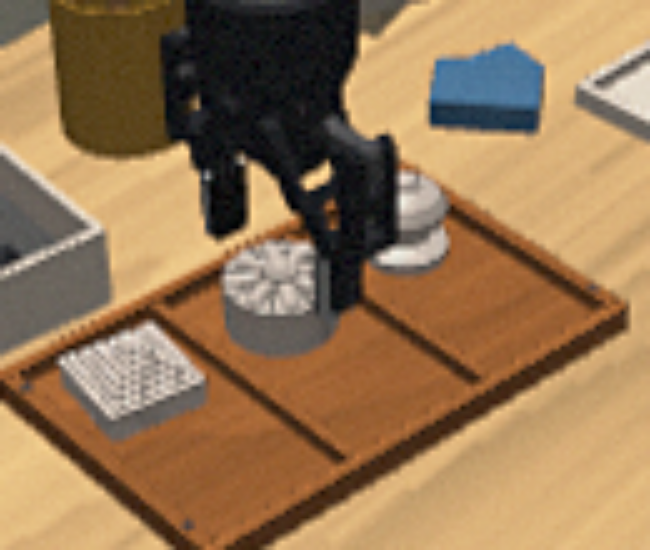

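The fingers straddle the rosette (top centre near (280,275)) symmetrically, with tips at about (225,235) and (345,305). The finial and rim are clear. I'll lower and close.

Call:
carry_out:
  deltas:
    - {"tx": 0, "ty": -1.5, "tz": 6, "rx": 0, "ry": 0, "rz": 0, "grip": 0.7}
    - {"tx": 0, "ty": 0, "tz": 5, "rx": 0, "ry": 0, "rz": 0, "grip": 0.6}
    - {"tx": 0, "ty": 0, "tz": 2, "rx": 0, "ry": 0, "rz": 0, "grip": 0.5}
    - {"tx": 0, "ty": 0, "tz": 0, "rx": 0, "ry": 0, "rz": 0, "grip": 0.4}
    - {"tx": 0, "ty": 0, "tz": 0, "rx": 0, "ry": 0, "rz": 0, "grip": 0}
    - {"tx": 0, "ty": 0, "tz": 0, "rx": 0, "ry": 0, "rz": 0, "grip": 0}
    - {"tx": 0, "ty": 0, "tz": 0, "rx": 0, "ry": 0, "rz": 0, "grip": 0}
  force: 45

```text
time: 30.68
ee_pos: [0.6541, -0.0225, 0.0154]
orientation: [[0.138, 0.99, 0.001], [0.99, -0.138, -0.0], [-0.0, 0.001, -1.0]]
wrist_force: [1.4, 0.0, 2.0]
grip_width: 0.0546
grasp_force: 48.0
```

Call:
carry_out:
  deltas:
    - {"tx": 0, "ty": 0, "tz": -10, "rx": 0, "ry": 0, "rz": 0, "grip": 0}
    - {"tx": 0, "ty": 0, "tz": -35, "rx": 0, "ry": 0, "rz": 0, "grip": 0}
    - {"tx": 0, "ty": 0, "tz": -40, "rx": 0, "ry": 0, "rz": 0, "grip": 0}
    - {"tx": 0, "ty": 0, "tz": 0, "rx": 0, "ry": 0, "rz": -0.12, "grip": 0}
    - {"tx": 0, "ty": 0, "tz": 0, "rx": 0, "ry": 0, "rz": -0.12, "grip": 0}
    - {"tx": 0, "ty": 0, "tz": 0, "rx": 0, "ry": 0, "rz": 0, "grip": 0}

```text
time: 31.42
ee_pos: [0.6529, -0.0223, 0.0995]
orientation: [[-0.101, 0.995, -0.001], [0.995, 0.101, 0.0], [0.0, -0.001, -1.0]]
wrist_force: [-0.2, -0.0, -2.5]
grip_width: 0.0545
grasp_force: 48.1
```

```bash
python3 -c "
from h import *
to(.507,.306,.1,.105)"
```

```text
t 31.43 psi 0.101 rz -0.004 t 341.8 -110.7 -0.5 mm tilt [-0.0013  0.0003] F [-0.1508 -0.0378 -2.4521] w 0.05450427205691315 48.11054527759552
```

Call:
carry_out:
  deltas:
    - {"tx": 30, "ty": -10, "tz": 0, "rx": 0, "ry": 0, "rz": 0, "grip": 0}
    - {"tx": 50, "ty": -16, "tz": 0, "rx": 0, "ry": 0, "rz": 0, "grip": 0}
    - {"tx": 55, "ty": -18, "tz": 0, "rx": 0, "ry": 0, "rz": 0, "grip": 0}
    - {"tx": 55, "ty": -18, "tz": 0, "rx": 0, "ry": 0, "rz": 0, "grip": 0}
    - {"tx": 55, "ty": -18, "tz": 0, "rx": 0, "ry": 0, "rz": 0, "grip": 0}
    - {"tx": 55, "ty": -18, "tz": 0, "rx": 0, "ry": 0, "rz": 0, "grip": 0}
    - {"tx": 42, "ty": -13, "tz": 0, "rx": 0, "ry": 0, "rz": 0, "grip": 0}
    - {"tx": 0, "ty": 0, "tz": 25, "rx": 0, "ry": 0, "rz": 0, "grip": 0}
    - {"tx": 0, "ty": 0, "tz": 20, "rx": 0, "ry": 0, "rz": 0, "grip": 0}
    - {"tx": 0, "ty": 0, "tz": 13, "rx": 0, "ry": 0, "rz": 0, "grip": 0}
    - {"tx": 0, "ty": 0, "tz": 0, "rx": 0, "ry": 0, "rz": 0, "grip": 0}

```text
time: 32.8
ee_pos: [0.5076, 0.3054, 0.0401]
orientation: [[-0.1, 0.995, -0.003], [0.995, 0.1, -0.001], [-0.001, -0.003, -1.0]]
wrist_force: [0.4, -0.4, -2.9]
grip_width: 0.0541
grasp_force: 48.1
```

```bash
python3 -c "
from h import *
to(.507,.306,.0214,.105)"
```

```text
t 32.8 psi 0.100 rz -0.005 t 0.7 -0.5 18.7 mm tilt [-0.0033 -0.0013] F [ 0.3524 -0.4321 -2.8929] w 0.05407955293665738 48.14508676528931
```

Call:
carry_out:
  deltas:
    - {"tx": 0.5, "ty": -0.5, "tz": 9, "rx": 0, "ry": 0, "rz": 0, "grip": 0}
    - {"tx": 0, "ty": 0, "tz": 5, "rx": 0, "ry": 0, "rz": 0, "grip": 0}
    - {"tx": 0, "ty": 0, "tz": 2, "rx": 0, "ry": 0, "rz": 0, "grip": 0}
    - {"tx": 0, "ty": 0, "tz": 1, "rx": 0, "ry": 0, "rz": 0, "grip": 0}
    - {"tx": 0, "ty": 0, "tz": 1, "rx": 0, "ry": 0, "rz": 0, "grip": 0}
    - {"tx": 0, "ty": 0, "tz": 0.7, "rx": 0, "ry": 0, "rz": 0, "grip": 0}
    - {"tx": 0, "ty": 0, "tz": 0, "rx": 0, "ry": 0, "rz": 0, "grip": 0}

```text
time: 33.67
ee_pos: [0.5078, 0.307, 0.0232]
orientation: [[-0.102, 0.995, 0.0], [0.995, 0.102, 0.0], [0.0, 0.0, -1.0]]
wrist_force: [0.2, -1.1, -1.9]
grip_width: 0.0542
grasp_force: 48.1
```

```bash
python3 -c "
from h import *
to(.507,.306,.0214,.105)"
```

```text
t 33.67 psi 0.102 rz -0.003 t -0.9 -0.9 1.8 mm tilt [0.0001 0.    ] F [ 0.2321 -1.1239 -1.9247] w 0.05424843738449061 48.14545691013336
```

Call:
carry_out:
  deltas:
    - {"tx": -1, "ty": -0.7, "tz": 0.7, "rx": 0, "ry": 0, "rz": 0, "grip": 0}
    - {"tx": 0, "ty": 0, "tz": 0.7, "rx": 0, "ry": 0, "rz": 0, "grip": 0}
    - {"tx": 0, "ty": 0, "tz": 0.7, "rx": 0, "ry": 0, "rz": 0, "grip": 0}
    - {"tx": 0, "ty": 0, "tz": 0.4, "rx": 0, "ry": 0, "rz": 0, "grip": 0}
    - {"tx": 0, "ty": 0, "tz": 0, "rx": 0, "ry": 0, "rz": 0, "grip": 0}

```text
time: 34.3
ee_pos: [0.5073, 0.3058, 0.0214]
orientation: [[-0.102, 0.995, -0.0], [0.995, 0.102, -0.0], [-0.0, -0.0, -1.0]]
wrist_force: [-3.4, -2.5, 6.2]
grip_width: 0.0542
grasp_force: 48.8
```

Contact. I'll release to a partial opening, rise, and then head for the tin in the tray.

Call:
carry_out:
  deltas:
    - {"tx": 0, "ty": 0, "tz": 0, "rx": 0, "ry": 0, "rz": 0, "grip": 0.4}
    - {"tx": 0, "ty": 0, "tz": 0, "rx": 0, "ry": 0, "rz": 0, "grip": 0.7}
    - {"tx": 0, "ty": 0, "tz": 0, "rx": 0, "ry": 0, "rz": 0, "grip": 0.7}
    - {"tx": 0, "ty": 0, "tz": -15, "rx": 0, "ry": 0, "rz": 0, "grip": 0.7}
    - {"tx": 0, "ty": 0, "tz": -50, "rx": 0, "ry": 0, "rz": 0, "grip": 1}
    - {"tx": 0, "ty": 0, "tz": -60, "rx": 0, "ry": 0, "rz": 0, "grip": 1}
    - {"tx": 0, "ty": 0, "tz": -55, "rx": 0, "ry": 0, "rz": 0, "grip": 1}

```text
time: 35.17
ee_pos: [0.5074, 0.306, 0.204]
orientation: [[-0.102, 0.995, 0.002], [0.995, 0.102, 0.001], [0.001, 0.002, -1.0]]
wrist_force: [0.9, -0.0, -0.2]
grip_width: 0.0854
grasp_force: 0.0
```

```bash
python3 -c "
from h import *
to(.432,-.3117,.2,.105)
s=read_camera('side')[:,:,::-1];cv2.imwrite('pics/s3.png',s)"
```

```text
t 35.17 psi 0.102 rz -0.003 t -606.3 -139.8 4.0 mm tilt [0.0022 0.0009] F [ 0.8952 -0.0002 -0.207 ] w 0.08543240564912298 0.0
```

Call:
carry_out:
  deltas:
    - {"tx": -50, "ty": -11, "tz": 0, "rx": 0, "ry": 0, "rz": 0, "grip": 1}
    - {"tx": -50, "ty": -11, "tz": 0, "rx": 0, "ry": 0, "rz": 0, "grip": 1}
    - {"tx": -50, "ty": -11, "tz": 0, "rx": 0, "ry": 0, "rz": 0, "grip": 1}
    - {"tx": -50, "ty": -12, "tz": 0, "rx": 0, "ry": 0, "rz": 0, "grip": 1}
    - {"tx": -50, "ty": -12, "tz": 0, "rx": 0, "ry": 0, "rz": 0, "grip": 1}
    - {"tx": -50, "ty": -12, "tz": 0, "rx": 0, "ry": 0, "rz": 0, "grip": 1}
    - {"tx": -50, "ty": -12, "tz": 0, "rx": 0, "ry": 0, "rz": 0, "grip": 1}
    - {"tx": -50, "ty": -12, "tz": 0, "rx": 0, "ry": 0, "rz": 0, "grip": 1}
    - {"tx": -50, "ty": -12, "tz": 0, "rx": 0, "ry": 0, "rz": 0, "grip": 1}
    - {"tx": -52, "ty": -12, "tz": 0, "rx": 0, "ry": 0, "rz": 0, "grip": 1}
    - {"tx": -52, "ty": -12, "tz": 0, "rx": 0, "ry": 0, "rz": 0, "grip": 1}
    - {"tx": -52, "ty": -11, "tz": 0, "rx": 0, "ry": 0, "rz": 0, "grip": 1}

```text
time: 36.72
ee_pos: [0.4293, -0.3131, 0.2017]
orientation: [[-0.102, 0.995, 0.002], [0.995, 0.102, -0.001], [-0.001, 0.001, -1.0]]
wrist_force: [1.5, 0.1, -0.7]
grip_width: 0.0854
grasp_force: 0.0
```

```bash
python3 -c "
from h import *
im=read_camera('top')[:,:,::-1];s=read_camera('side')[:,:,::-1]
o=np.zeros((480,800,3),np.uint8);o[:,:400]=cv2.resize(im[170:290,130:230],None,fx=4,fy=4,interpolation=cv2.INTER_CUBIC);o[:480,400:]=cv2.resize(s[250:385,155:315],(400,338))[:480] if 0 else cv2.copyMakeBorder(cv2.resize(s[250:385,155:315],(400,338)),0,142,0,0,0);cv2.imwrite('pics/z9.png',o)
to(.432,-.3117,.2,-1.645)"
```

```text
t 36.83 psi 0.097 rz 1.742 t 2.6 -4.3 1.8 mm tilt [ 0.0014 -0.0031] F [-0.2474  1.2367 -0.5733] w 0.08555651212033517 0.0
```

View pics/z9.png

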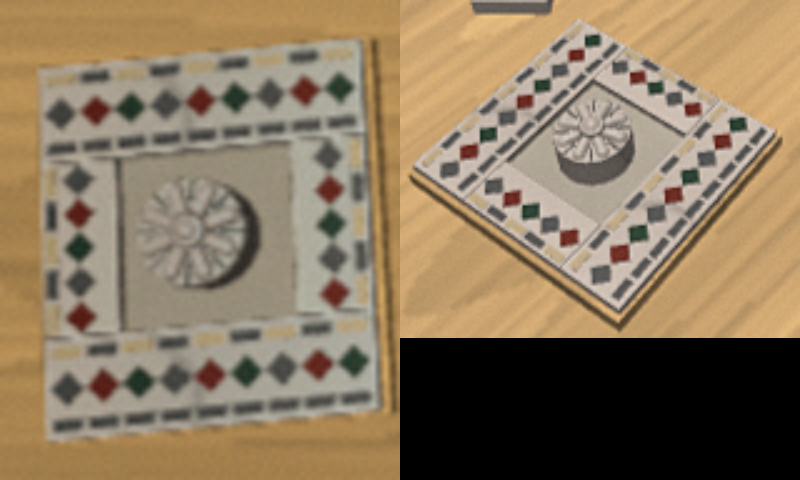

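The rosette lies petals up in the field, with its top centre near (192,232) in the left crop. The apparent shift to the left looks like parallax, and I'll check it numerically.

Call:
carry_out:
  deltas:
    - {"tx": 0, "ty": 0, "tz": 0, "rx": 0, "ry": 0, "rz": 0.174, "grip": 1}
    - {"tx": 0, "ty": 0, "tz": 0, "rx": 0, "ry": 0, "rz": 0.174, "grip": 1}
    - {"tx": 0, "ty": 0, "tz": 0, "rx": 0, "ry": 0, "rz": 0.174, "grip": 1}
    - {"tx": 0, "ty": 0, "tz": 0, "rx": 0, "ry": 0, "rz": 0.174, "grip": 1}
    - {"tx": 0, "ty": 0, "tz": 0, "rx": 0, "ry": 0, "rz": 0.174, "grip": 1}
    - {"tx": 0, "ty": 0, "tz": 0, "rx": 0, "ry": 0, "rz": 0.174, "grip": 1}
    - {"tx": 0, "ty": 0, "tz": 0, "rx": 0, "ry": 0, "rz": 0.174, "grip": 1}
    - {"tx": 0, "ty": 0, "tz": 0, "rx": 0, "ry": 0, "rz": 0.174, "grip": 1}
    - {"tx": 0, "ty": 0, "tz": 0, "rx": 0, "ry": 0, "rz": 0.174, "grip": 1}
    - {"tx": 0, "ty": 0, "tz": 0, "rx": 0, "ry": 0, "rz": 0.175, "grip": 1}
    - {"tx": 0, "ty": 0, "tz": 0, "rx": 0, "ry": 0, "rz": 0, "grip": 1}

```text
time: 38.2
ee_pos: [0.4299, -0.3105, 0.2012]
orientation: [[0.998, -0.065, 0.001], [-0.065, -0.998, -0.0], [0.001, 0.0, -1.0]]
wrist_force: [-0.2, 0.1, -0.3]
grip_width: 0.0854
grasp_force: 0.0
```

```bash
python3 -c "
from h import *
f=lambda *p:(np.array(p,float)+.5)/4-.5+[130,170]
print(ray('top',f((192,232)),.042),ray('top',f((188,231)),.049),ray('top',f((117,157),(290,140),(297,315),(120,333)),.02).mean(0))
to(.432,-.3117,.0585,-1.645)"
```

```text
[[0.5067 0.3054 0.042 ]] [[0.5066 0.3048 0.049 ]] [0.5071 0.3062 0.02  ]
t 38.2 psi -1.636 rz 0.009 t 2.2 1.0 142.7 mm tilt [ 0.0007 -0.0003] F [-0.1999  0.089  -0.255 ] w 0.08544730430886888 0.0
```

Call:
carry_out:
  deltas:
    - {"tx": 2, "ty": 1, "tz": 30, "rx": 0, "ry": 0, "rz": 0.009, "grip": 1}
    - {"tx": 0, "ty": 0, "tz": 35, "rx": 0, "ry": 0, "rz": 0, "grip": 1}
    - {"tx": 0, "ty": 0, "tz": 35, "rx": 0, "ry": 0, "rz": 0, "grip": 1}
    - {"tx": 0, "ty": 0, "tz": 25, "rx": 0, "ry": 0, "rz": 0, "grip": 1}
    - {"tx": 0, "ty": 0, "tz": 13, "rx": 0, "ry": 0, "rz": 0, "grip": 1}
    - {"tx": 0, "ty": 0, "tz": 0, "rx": 0, "ry": 0, "rz": 0, "grip": 0.8}
  force: 40

```text
time: 38.95
ee_pos: [0.4314, -0.3119, 0.0622]
orientation: [[0.997, -0.076, -0.001], [-0.076, -0.997, 0.001], [-0.001, -0.001, -1.0]]
wrist_force: [-0.6, -1.1, -0.1]
grip_width: 0.0769
grasp_force: 0.0
```

```bash
python3 -c "
from h import *
to(.432,-.3117,.0585,-1.645)"
```

```text
t 38.95 psi -1.647 rz -0.002 t 0.6 -0.2 3.7 mm tilt [-0.001   0.0011] F [-0.6139 -1.0819 -0.1425] w 0.07687640120443738 0.0
```

Call:
carry_out:
  deltas:
    - {"tx": 0.5, "ty": 0, "tz": 3, "rx": 0, "ry": 0, "rz": 0, "grip": 0.6}
    - {"tx": 0, "ty": 0, "tz": 0, "rx": 0, "ry": 0, "rz": 0, "grip": 0.45}
    - {"tx": 0, "ty": 0, "tz": 0, "rx": 0, "ry": 0, "rz": 0, "grip": 0}
    - {"tx": 0, "ty": 0, "tz": 0, "rx": 0, "ry": 0, "rz": 0, "grip": 0}
    - {"tx": 0, "ty": 0, "tz": 0, "rx": 0, "ry": 0, "rz": 0, "grip": 0}
  force: 45

```text
time: 39.58
ee_pos: [0.4329, -0.3128, 0.0609]
orientation: [[0.997, -0.077, 0.002], [-0.077, -0.997, -0.001], [0.002, 0.001, -1.0]]
wrist_force: [0.3, 2.1, 5.0]
grip_width: 0.061
grasp_force: 49.6
```

```bash
python3 -c "
from h import *
to(.603,.0717,.1485,-1.645)"
```

```text
t 39.58 psi -1.648 rz -0.003 t 141.1 -396.1 -87.6 mm tilt [ 0.0018 -0.001 ] F [0.2684 2.0545 5.019 ] w 0.06099290496081737 49.61840629577637
```

Call:
carry_out:
  deltas:
    - {"tx": 0, "ty": 0, "tz": -10, "rx": 0, "ry": 0, "rz": 0, "grip": 0}
    - {"tx": 0, "ty": 0, "tz": -38, "rx": 0, "ry": 0, "rz": 0, "grip": 0}
    - {"tx": 0, "ty": 0, "tz": -42, "rx": 0, "ry": 0, "rz": 0, "grip": 0}
    - {"tx": 9, "ty": -25, "tz": 0, "rx": 0, "ry": 0, "rz": 0, "grip": 0}
    - {"tx": 16, "ty": -46, "tz": 0, "rx": 0, "ry": 0, "rz": 0, "grip": 0}
    - {"tx": 20, "ty": -55, "tz": 0, "rx": 0, "ry": 0, "rz": 0, "grip": 0}
    - {"tx": 20, "ty": -57, "tz": 0, "rx": 0, "ry": 0, "rz": 0, "grip": 0}
    - {"tx": 20, "ty": -57, "tz": 0, "rx": 0, "ry": 0, "rz": 0, "grip": 0}
    - {"tx": 20, "ty": -57, "tz": 0, "rx": 0, "ry": 0, "rz": 0, "grip": 0}
    - {"tx": 20, "ty": -57, "tz": 0, "rx": 0, "ry": 0, "rz": 0, "grip": 0}
    - {"tx": 16, "ty": -42, "tz": 0, "rx": 0, "ry": 0, "rz": 0, "grip": 0}
    - {"tx": 0, "ty": 0, "tz": 0, "rx": 0, "ry": 0, "rz": 0, "grip": 0}

```text
time: 41.08
ee_pos: [0.6029, 0.0741, 0.1483]
orientation: [[0.997, -0.073, -0.002], [-0.073, -0.997, -0.0], [-0.002, 0.0, -1.0]]
wrist_force: [-0.6, -1.1, -3.9]
grip_width: 0.0607
grasp_force: 51.3
```

Call:
carry_out:
  deltas:
    - {"tx": 0, "ty": 0, "tz": 0, "rx": 0, "ry": 0, "rz": -0.168, "grip": 0}
    - {"tx": 0, "ty": 0, "tz": 0, "rx": 0, "ry": 0, "rz": -0.168, "grip": 0}
    - {"tx": 0, "ty": 0, "tz": 0, "rx": 0, "ry": 0, "rz": -0.168, "grip": 0}
    - {"tx": 0, "ty": 0, "tz": 0, "rx": 0, "ry": 0, "rz": -0.168, "grip": 0}
    - {"tx": 0, "ty": 0, "tz": 0, "rx": 0, "ry": 0, "rz": -0.168, "grip": 0}
    - {"tx": 0, "ty": 0, "tz": 0, "rx": 0, "ry": 0, "rz": -0.168, "grip": 0}
    - {"tx": 0, "ty": 0, "tz": 0, "rx": 0, "ry": 0, "rz": -0.168, "grip": 0}
    - {"tx": 0, "ty": 0, "tz": 0, "rx": 0, "ry": 0, "rz": -0.168, "grip": 0}
    - {"tx": 0, "ty": 0, "tz": 0, "rx": 0, "ry": 0, "rz": -0.167, "grip": 0}
    - {"tx": 0, "ty": 0, "tz": 0, "rx": 0, "ry": 0, "rz": 0, "grip": 0}

```text
time: 42.32
ee_pos: [0.6021, 0.0704, 0.1486]
orientation: [[0.139, 0.99, -0.002], [0.99, -0.139, -0.001], [-0.001, -0.002, -1.0]]
wrist_force: [-0.9, 0.0, -4.1]
grip_width: 0.0611
grasp_force: 51.1
```

```bash
python3 -c "
from h import *
to(.603,.0717,.063,-.136)"
```

```text
t 42.33 psi -0.140 rz -0.004 t 1.4 0.7 85.6 mm tilt [-0.0024 -0.0006] F [-0.865   0.0281 -4.1319] w 0.0611235145182246 51.08749330043793
```

Call:
carry_out:
  deltas:
    - {"tx": 1.3, "ty": 0.5, "tz": 20, "rx": 0, "ry": 0, "rz": -0.004, "grip": 0}
    - {"tx": 0, "ty": 0, "tz": 25, "rx": 0, "ry": 0, "rz": 0, "grip": 0}
    - {"tx": 0, "ty": 0, "tz": 20, "rx": 0, "ry": 0, "rz": 0, "grip": 0}
    - {"tx": 0, "ty": 0, "tz": 8, "rx": 0, "ry": 0, "rz": 0, "grip": 0}
    - {"tx": 0, "ty": 0, "tz": 0, "rx": 0, "ry": 0, "rz": 0, "grip": 0}
    - {"tx": 0, "ty": 0, "tz": 0, "rx": 0, "ry": 0, "rz": 0, "grip": 0}

```text
time: 43.08
ee_pos: [0.6048, 0.0727, 0.0777]
orientation: [[0.133, 0.991, 0.002], [0.991, -0.133, -0.0], [0.0, 0.002, -1.0]]
wrist_force: [0.7, 0.1, -4.4]
grip_width: 0.0613
grasp_force: 51.2
```

```bash
python3 -c "
from h import *
to(.603,.0717,.063,-.136)"
```

```text
t 43.08 psi -0.133 rz 0.003 t -1.2 -1.6 14.7 mm tilt [ 0.002  -0.0001] F [ 0.6547  0.1075 -4.3609] w 0.06128855090344972 51.21168315410614
```

Call:
carry_out:
  deltas:
    - {"tx": -1.2, "ty": -1.5, "tz": 5, "rx": 0, "ry": 0, "rz": 0.003, "grip": 0}
    - {"tx": 0, "ty": 0, "tz": 5, "rx": 0, "ry": 0, "rz": 0, "grip": 0}
    - {"tx": 0, "ty": 0, "tz": 2, "rx": 0, "ry": 0, "rz": 0, "grip": 0}
    - {"tx": 0, "ty": 0, "tz": 1, "rx": 0, "ry": 0, "rz": 0, "grip": 0}
    - {"tx": 0, "ty": 0, "tz": 0.5, "rx": 0, "ry": 0, "rz": 0, "grip": 0}
    - {"tx": 0, "ty": 0, "tz": 0, "rx": 0, "ry": 0, "rz": 0, "grip": 0}

```text
time: 43.82
ee_pos: [0.6023, 0.0717, 0.0632]
orientation: [[0.136, 0.991, 0.0], [0.991, -0.136, 0.0], [0.0, 0.0, -1.0]]
wrist_force: [-0.4, -0.3, -4.1]
grip_width: 0.0611
grasp_force: 51.2
```

```bash
python3 -c "
from h import *
to(.603,.0717,.063,-.136)"
```

```text
t 43.83 psi -0.136 rz -0.000 t 0.1 0.7 0.2 mm tilt [0.0001 0.    ] F [-0.3606 -0.3414 -4.1486] w 0.06113417355008184 51.214985847473145
```

Call:
carry_out:
  deltas:
    - {"tx": 0, "ty": 0.7, "tz": 0.5, "rx": 0, "ry": 0, "rz": 0, "grip": 0}
    - {"tx": 0, "ty": 0, "tz": 0.5, "rx": 0, "ry": 0, "rz": 0, "grip": 0}
    - {"tx": 0, "ty": 0, "tz": 0.4, "rx": 0, "ry": 0, "rz": 0, "grip": 0}
    - {"tx": 0, "ty": 0, "tz": 0, "rx": 0, "ry": 0, "rz": 0, "grip": 0}

```text
time: 44.32
ee_pos: [0.603, 0.0716, 0.063]
orientation: [[0.135, 0.991, -0.0], [0.991, -0.135, -0.0], [-0.0, -0.0, -1.0]]
wrist_force: [-4.9, -0.1, 5.2]
grip_width: 0.0612
grasp_force: 51.6
```

Call:
carry_out:
  deltas:
    - {"tx": 0, "ty": 0, "tz": 0, "rx": 0, "ry": 0, "rz": 0, "grip": 0.6}
    - {"tx": 0, "ty": 0, "tz": 0, "rx": 0, "ry": 0, "rz": 0, "grip": 1}
    - {"tx": 0, "ty": 0, "tz": 0, "rx": 0, "ry": 0, "rz": 0, "grip": 1}
    - {"tx": 0, "ty": 0, "tz": -40, "rx": 0, "ry": 0, "rz": 0, "grip": 1}
    - {"tx": 0, "ty": 0, "tz": -50, "rx": 0, "ry": 0, "rz": 0, "grip": 1}
    - {"tx": 0, "ty": 0, "tz": -50, "rx": 0, "ry": 0, "rz": 0, "grip": 1}
    - {"tx": 0, "ty": 0, "tz": 0, "rx": 0, "ry": 0, "rz": 0, "grip": 1}

```text
time: 45.2
ee_pos: [0.6063, 0.0715, 0.2082]
orientation: [[0.136, 0.991, 0.012], [0.991, -0.136, -0.001], [0.001, 0.012, -1.0]]
wrist_force: [0.1, -0.0, 0.4]
grip_width: 0.0856
grasp_force: 0.0
```

```bash
python3 -c "
from h import *
to(.5197,-.3185,.2,-.136)
to(.5197,-.3185,.2,-1.645)"
```

```text
t 45.2 psi -0.136 rz 0.000 t -398.2 -32.9 8.2 mm tilt [ 0.012  -0.0006] F [ 0.0999 -0.0088  0.3758] w 0.08560968696693755 0.0
t 45.2 psi -0.136 rz 1.509 t -57.5 395.4 8.2 mm tilt [ 0.012  -0.0006] F [ 0.0999 -0.0088  0.3758] w 0.08560968696693755 0.0
```

Call:
carry_out:
  deltas:
    - {"tx": -57, "ty": -4, "tz": 0, "rx": 0, "ry": 0, "rz": 0, "grip": 1}
    - {"tx": -57, "ty": -4, "tz": 0, "rx": 0, "ry": 0, "rz": 0, "grip": 1}
    - {"tx": -57, "ty": -4, "tz": 0, "rx": 0, "ry": 0, "rz": 0, "grip": 1}
    - {"tx": -57, "ty": -4, "tz": 0, "rx": 0, "ry": 0, "rz": 0, "grip": 1}
    - {"tx": -57, "ty": -4, "tz": 0, "rx": 0, "ry": 0, "rz": 0, "grip": 1}
    - {"tx": -57, "ty": -4, "tz": 0, "rx": 0, "ry": 0, "rz": 0, "grip": 1}
    - {"tx": -56, "ty": -6, "tz": 0, "rx": 0, "ry": 0, "rz": 0, "grip": 1}
    - {"tx": 0, "ty": 0, "tz": 0, "rx": 0, "ry": 0, "rz": 0.168, "grip": 1}
    - {"tx": 0, "ty": 0, "tz": 0, "rx": 0, "ry": 0, "rz": 0.168, "grip": 1}
    - {"tx": 0, "ty": 0, "tz": 0, "rx": 0, "ry": 0, "rz": 0.168, "grip": 1}
    - {"tx": 0, "ty": 0, "tz": 0, "rx": 0, "ry": 0, "rz": 0.168, "grip": 1}
    - {"tx": 0, "ty": 0, "tz": 0, "rx": 0, "ry": 0, "rz": 0.168, "grip": 1}

```text
time: 46.7
ee_pos: [0.5188, -0.3183, 0.2]
orientation: [[0.831, 0.556, -0.002], [0.556, -0.831, 0.001], [-0.001, -0.002, -1.0]]
wrist_force: [0.2, 1.2, 0.0]
grip_width: 0.085
grasp_force: 0.0
```

Call:
carry_out:
  deltas:
    - {"tx": 0, "ty": 0, "tz": 0, "rx": 0, "ry": 0, "rz": 0.168, "grip": 1}
    - {"tx": 0, "ty": 0, "tz": 0, "rx": 0, "ry": 0, "rz": 0.168, "grip": 1}
    - {"tx": 0, "ty": 0, "tz": 0, "rx": 0, "ry": 0, "rz": 0.168, "grip": 1}
    - {"tx": 0, "ty": 0, "tz": 0, "rx": 0, "ry": 0, "rz": 0.165, "grip": 1}
    - {"tx": 0, "ty": 0, "tz": 25, "rx": 0, "ry": 0, "rz": 0, "grip": 1}
    - {"tx": 0, "ty": 0, "tz": 25, "rx": 0, "ry": 0, "rz": 0, "grip": 1}
    - {"tx": 0, "ty": 0, "tz": 0, "rx": 0, "ry": 0, "rz": 0, "grip": 1}

```text
time: 47.58
ee_pos: [0.5174, -0.3171, 0.1478]
orientation: [[0.997, -0.074, -0.006], [-0.074, -0.997, 0.005], [-0.006, -0.004, -1.0]]
wrist_force: [-0.6, 0.4, -1.0]
grip_width: 0.0854
grasp_force: 0.0
```

```bash
python3 -c "
from h import *
to(.5197,-.3185,.0568,-1.645)"
```

```text
t 47.58 psi -1.645 rz -0.000 t 2.4 1.3 91.0 mm tilt [-0.0055  0.0048] F [-0.5701  0.4097 -1.0389] w 0.08543838252625939 0.0
```

Call:
carry_out:
  deltas:
    - {"tx": 0.5, "ty": 0.5, "tz": 30, "rx": 0, "ry": 0, "rz": 0, "grip": 1}
    - {"tx": 0, "ty": 0, "tz": 30, "rx": 0, "ry": 0, "rz": 0, "grip": 1}
    - {"tx": 0, "ty": 0, "tz": 22, "rx": 0, "ry": 0, "rz": 0, "grip": 1}
    - {"tx": 0, "ty": 0, "tz": 8, "rx": 0, "ry": 0, "rz": 0, "grip": 1}
    - {"tx": 0, "ty": 0, "tz": 0, "rx": 0, "ry": 0, "rz": 0, "grip": 0.8}
    - {"tx": 0, "ty": 0, "tz": 0, "rx": 0, "ry": 0, "rz": 0, "grip": 0.7}
  force: 40

```text
time: 48.32
ee_pos: [0.5205, -0.3198, 0.0633]
orientation: [[0.997, -0.074, 0.002], [-0.074, -0.997, -0.002], [0.002, 0.002, -1.0]]
wrist_force: [0.5, -0.7, -0.5]
grip_width: 0.0727
grasp_force: 0.0
```

```bash
python3 -c "
from h import *
to(.5197,-.3185,.0568,-1.645)"
```

```text
t 48.33 psi -1.645 rz 0.000 t -0.9 -1.3 6.5 mm tilt [ 0.002  -0.0017] F [ 0.5299 -0.6509 -0.4948] w 0.07266711939470002 0.0
```

Call:
carry_out:
  deltas:
    - {"tx": -0.9, "ty": -1, "tz": 5, "rx": 0, "ry": 0, "rz": 0, "grip": 0.6}
    - {"tx": 0, "ty": 0, "tz": 1, "rx": 0, "ry": 0, "rz": 0, "grip": 0.45}
    - {"tx": 0, "ty": 0, "tz": 0, "rx": 0, "ry": 0, "rz": 0, "grip": 0.35}
    - {"tx": 0, "ty": 0, "tz": 0, "rx": 0, "ry": 0, "rz": 0, "grip": 0}
    - {"tx": 0, "ty": 0, "tz": 0, "rx": 0, "ry": 0, "rz": 0, "grip": 0}
    - {"tx": 0, "ty": 0, "tz": 0, "rx": 0, "ry": 0, "rz": 0, "grip": 0}
  force: 45

```text
time: 49.08
ee_pos: [0.5192, -0.3187, 0.0564]
orientation: [[0.997, -0.074, 0.001], [-0.074, -0.997, -0.001], [0.001, 0.001, -1.0]]
wrist_force: [-0.8, -2.5, 4.0]
grip_width: 0.0583
grasp_force: 47.9
```

```bash
python3 -c "
from h import *
to(.5911,-.0078,.15,-1.645)"
```

```text
t 49.08 psi -1.645 rz 0.000 t 48.6 -315.4 -93.6 mm tilt [ 0.0009 -0.0013] F [-0.7878 -2.5237  3.9736] w 0.05828260616332183 47.89384603500366
```

Call:
carry_out:
  deltas:
    - {"tx": 0, "ty": 0, "tz": -10, "rx": 0, "ry": 0, "rz": 0, "grip": 0}
    - {"tx": 0, "ty": 0, "tz": -40, "rx": 0, "ry": 0, "rz": 0, "grip": 0}
    - {"tx": 0, "ty": 0, "tz": -46, "rx": 0, "ry": 0, "rz": 0, "grip": 0}
    - {"tx": 5, "ty": -30, "tz": 0, "rx": 0, "ry": 0, "rz": 0, "grip": 0}
    - {"tx": 8, "ty": -52, "tz": 0, "rx": 0, "ry": 0, "rz": 0, "grip": 0}
    - {"tx": 8, "ty": -55, "tz": 0, "rx": 0, "ry": 0, "rz": 0, "grip": 0}
    - {"tx": 8, "ty": -55, "tz": 0, "rx": 0, "ry": 0, "rz": 0, "grip": 0}
    - {"tx": 8, "ty": -55, "tz": 0, "rx": 0, "ry": 0, "rz": 0, "grip": 0}
    - {"tx": 8, "ty": -45, "tz": 0, "rx": 0, "ry": 0, "rz": 0, "grip": 0}
    - {"tx": 3.5, "ty": -23, "tz": 0, "rx": 0, "ry": 0, "rz": 0, "grip": 0}
    - {"tx": 0, "ty": 0, "tz": 0, "rx": 0, "ry": 0, "rz": 0, "grip": 0}

```text
time: 50.45
ee_pos: [0.5891, -0.0051, 0.15]
orientation: [[0.997, -0.071, -0.004], [-0.071, -0.997, 0.002], [-0.004, -0.001, -1.0]]
wrist_force: [0.7, -0.2, -3.7]
grip_width: 0.0587
grasp_force: 49.9
```

Call:
carry_out:
  deltas:
    - {"tx": 0, "ty": 0, "tz": 0, "rx": 0, "ry": 0, "rz": -0.168, "grip": 0}
    - {"tx": 0, "ty": 0, "tz": 0, "rx": 0, "ry": 0, "rz": -0.168, "grip": 0}
    - {"tx": 0, "ty": 0, "tz": 0, "rx": 0, "ry": 0, "rz": -0.168, "grip": 0}
    - {"tx": 0, "ty": 0, "tz": 0, "rx": 0, "ry": 0, "rz": -0.168, "grip": 0}
    - {"tx": 0, "ty": 0, "tz": 0, "rx": 0, "ry": 0, "rz": -0.168, "grip": 0}
    - {"tx": 0, "ty": 0, "tz": 0, "rx": 0, "ry": 0, "rz": -0.168, "grip": 0}
    - {"tx": 0, "ty": 0, "tz": 0, "rx": 0, "ry": 0, "rz": -0.168, "grip": 0}
    - {"tx": 0, "ty": 0, "tz": 0, "rx": 0, "ry": 0, "rz": -0.168, "grip": 0}
    - {"tx": 0, "ty": 0, "tz": 0, "rx": 0, "ry": 0, "rz": -0.165, "grip": 0}
    - {"tx": 0, "ty": 0, "tz": 0, "rx": 0, "ry": 0, "rz": 0, "grip": 0}

```text
time: 51.7
ee_pos: [0.5896, -0.0082, 0.1508]
orientation: [[0.139, 0.99, -0.002], [0.99, -0.139, 0.0], [0.0, -0.002, -1.0]]
wrist_force: [-0.3, 0.7, -3.5]
grip_width: 0.0588
grasp_force: 49.9
```

```bash
python3 -c "
from h import *
to(.5911,-.0078,.0584,-.136)"
```

```text
t 51.7 psi -0.139 rz -0.003 t 0.6 1.5 92.4 mm tilt [-0.0024  0.0005] F [-0.3063  0.6993 -3.5005] w 0.05880787848834836 49.864670634269714
```

Call:
carry_out:
  deltas:
    - {"tx": 0.3, "ty": 0, "tz": 25, "rx": 0, "ry": 0, "rz": 0, "grip": 0}
    - {"tx": 0, "ty": 0, "tz": 25, "rx": 0, "ry": 0, "rz": 0, "grip": 0}
    - {"tx": 0, "ty": 0, "tz": 20, "rx": 0, "ry": 0, "rz": 0, "grip": 0}
    - {"tx": 0, "ty": 0, "tz": 10, "rx": 0, "ry": 0, "rz": 0, "grip": 0}
    - {"tx": 0, "ty": 0, "tz": 0, "rx": 0, "ry": 0, "rz": 0, "grip": 0}
    - {"tx": 0, "ty": 0, "tz": 0, "rx": 0, "ry": 0, "rz": 0, "grip": 0}

```text
time: 52.45
ee_pos: [0.5915, -0.0074, 0.0728]
orientation: [[0.136, 0.991, 0.002], [0.991, -0.136, -0.0], [-0.0, 0.002, -1.0]]
wrist_force: [0.6, -0.0, -3.0]
grip_width: 0.0589
grasp_force: 49.8
```

```bash
python3 -c "
from h import *
to(.5911,-.0078,.0584,-.136)"
```

```text
t 52.45 psi -0.136 rz -0.000 t -0.4 -0.3 14.4 mm tilt [ 0.0019 -0.0003] F [ 0.5911 -0.0015 -3.0484] w 0.05887565291669698 49.83342111110687
```

Call:
carry_out:
  deltas:
    - {"tx": -0.4, "ty": 0.5, "tz": 5, "rx": 0, "ry": 0, "rz": 0, "grip": 0}
    - {"tx": 0, "ty": 0, "tz": 5, "rx": 0, "ry": 0, "rz": 0, "grip": 0}
    - {"tx": 0, "ty": 0, "tz": 2, "rx": 0, "ry": 0, "rz": 0, "grip": 0}
    - {"tx": 0, "ty": 0, "tz": 1, "rx": 0, "ry": 0, "rz": 0, "grip": 0}
    - {"tx": 0, "ty": 0, "tz": 0.7, "rx": 0, "ry": 0, "rz": 0, "grip": 0}
    - {"tx": 0, "ty": 0, "tz": 0.7, "rx": 0, "ry": 0, "rz": 0, "grip": 0}
    - {"tx": 0, "ty": 0, "tz": 0.5, "rx": 0, "ry": 0, "rz": 0, "grip": 0}
    - {"tx": 0, "ty": 0, "tz": 0, "rx": 0, "ry": 0, "rz": 0, "grip": 0}

```text
time: 53.45
ee_pos: [0.5912, -0.0077, 0.0582]
orientation: [[0.135, 0.991, -0.001], [0.991, -0.135, -0.0], [-0.0, -0.001, -1.0]]
wrist_force: [-3.2, 0.6, 6.1]
grip_width: 0.0585
grasp_force: 50.1
```

Contact at the original pose. I'll release and go for the bottle.

Call:
carry_out:
  deltas:
    - {"tx": 0, "ty": 0, "tz": 0, "rx": 0, "ry": 0, "rz": 0, "grip": 0.6}
    - {"tx": 0, "ty": 0, "tz": 0, "rx": 0, "ry": 0, "rz": 0, "grip": 1}
    - {"tx": 0, "ty": 0, "tz": 0, "rx": 0, "ry": 0, "rz": 0, "grip": 1}
    - {"tx": 0, "ty": 0, "tz": -40, "rx": 0, "ry": 0, "rz": 0, "grip": 1}
    - {"tx": 0, "ty": 0, "tz": -50, "rx": 0, "ry": 0, "rz": 0, "grip": 1}
    - {"tx": 0, "ty": 0, "tz": -54, "rx": 0, "ry": 0, "rz": 0, "grip": 1}
    - {"tx": 0, "ty": 0, "tz": 0, "rx": 0, "ry": 0, "rz": 0, "grip": 1}

```text
time: 54.32
ee_pos: [0.5946, -0.0083, 0.2075]
orientation: [[0.135, 0.991, 0.012], [0.991, -0.135, -0.002], [-0.001, 0.013, -1.0]]
wrist_force: [-0.3, -0.5, -0.5]
grip_width: 0.0855
grasp_force: 0.0
```

```bash
python3 -c "
from h import *
to(.6086,-.325,.2,-.136)"
```

```text
t 54.33 psi -0.136 rz 0.000 t -311.9 56.8 7.5 mm tilt [ 0.0124 -0.0022] F [-0.2776 -0.5478 -0.5041] w 0.08547773552753728 0.0
```

Call:
carry_out:
  deltas:
    - {"tx": -52, "ty": 10, "tz": 0, "rx": 0, "ry": 0, "rz": 0, "grip": 1}
    - {"tx": -52, "ty": 10, "tz": 0, "rx": 0, "ry": 0, "rz": 0, "grip": 1}
    - {"tx": -52, "ty": 10, "tz": 0, "rx": 0, "ry": 0, "rz": 0, "grip": 1}
    - {"tx": -52, "ty": 10, "tz": 0, "rx": 0, "ry": 0, "rz": 0, "grip": 1}
    - {"tx": -52, "ty": 10, "tz": 0, "rx": 0, "ry": 0, "rz": 0, "grip": 1}
    - {"tx": -52, "ty": 10, "tz": 0, "rx": 0, "ry": 0, "rz": 0, "grip": 1}
    - {"tx": 0, "ty": 0, "tz": 0, "rx": 0, "ry": 0, "rz": 0.168, "grip": 1}
    - {"tx": 0, "ty": 0, "tz": 0, "rx": 0, "ry": 0, "rz": 0.168, "grip": 1}
    - {"tx": 0, "ty": 0, "tz": 0, "rx": 0, "ry": 0, "rz": 0.168, "grip": 1}
    - {"tx": 0, "ty": 0, "tz": 0, "rx": 0, "ry": 0, "rz": 0.168, "grip": 1}
    - {"tx": 0, "ty": 0, "tz": 0, "rx": 0, "ry": 0, "rz": 0.168, "grip": 1}
    - {"tx": 0, "ty": 0, "tz": 0, "rx": 0, "ry": 0, "rz": 0.168, "grip": 1}

```text
time: 55.82
ee_pos: [0.6077, -0.3246, 0.1988]
orientation: [[0.913, 0.409, -0.002], [0.409, -0.913, 0.001], [-0.001, -0.002, -1.0]]
wrist_force: [-0.6, 0.3, -1.0]
grip_width: 0.0853
grasp_force: 0.0
```

Call:
carry_out:
  deltas:
    - {"tx": 0, "ty": 0, "tz": 0, "rx": 0, "ry": 0, "rz": 0.168, "grip": 1}
    - {"tx": 0, "ty": 0, "tz": 0, "rx": 0, "ry": 0, "rz": 0.168, "grip": 1}
    - {"tx": 0, "ty": 0, "tz": 0, "rx": 0, "ry": 0, "rz": 0.165, "grip": 1}
    - {"tx": 0, "ty": 0, "tz": 25, "rx": 0, "ry": 0, "rz": 0, "grip": 1}
    - {"tx": 0, "ty": 0, "tz": 25, "rx": 0, "ry": 0, "rz": 0, "grip": 1}
    - {"tx": 0, "ty": 0, "tz": 0, "rx": 0, "ry": 0, "rz": 0, "grip": 1}

```text
time: 56.58
ee_pos: [0.6062, -0.3235, 0.1461]
orientation: [[0.997, -0.074, -0.006], [-0.074, -0.997, 0.005], [-0.007, -0.004, -1.0]]
wrist_force: [-0.5, 0.5, 0.2]
grip_width: 0.085
grasp_force: 0.0
```

```bash
python3 -c "
from h import *
to(.6086,-.325,.0602,-1.645)"
```

```text
t 56.58 psi -1.645 rz -0.000 t 2.5 1.3 85.9 mm tilt [-0.0064  0.0048] F [-0.4837  0.5452  0.2332] w 0.08499109987113826 0.0
```

Call:
carry_out:
  deltas:
    - {"tx": 0.5, "ty": 0.5, "tz": 30, "rx": 0, "ry": 0, "rz": 0, "grip": 1}
    - {"tx": 0, "ty": 0, "tz": 28, "rx": 0, "ry": 0, "rz": 0, "grip": 1}
    - {"tx": 0, "ty": 0, "tz": 20, "rx": 0, "ry": 0, "rz": 0, "grip": 1}
    - {"tx": 0, "ty": 0, "tz": 7, "rx": 0, "ry": 0, "rz": 0, "grip": 1}
    - {"tx": 0, "ty": 0, "tz": 0, "rx": 0, "ry": 0, "rz": 0, "grip": 0.6}
    - {"tx": 0, "ty": 0, "tz": 0, "rx": 0, "ry": 0, "rz": 0, "grip": 0.4}
  force: 40

```text
time: 57.32
ee_pos: [0.6095, -0.3261, 0.0674]
orientation: [[0.997, -0.074, 0.002], [-0.074, -0.997, -0.002], [0.002, 0.001, -1.0]]
wrist_force: [0.5, -0.3, -0.9]
grip_width: 0.0597
grasp_force: 0.0
```

```bash
python3 -c "
from h import *
to(.6086,-.325,.0602,-1.645)"
```

```text
t 57.33 psi -1.645 rz -0.000 t -1.0 -1.0 7.2 mm tilt [ 0.002  -0.0015] F [ 0.5107 -0.2773 -0.9416] w 0.05972154642597015 0.0
```

Call:
carry_out:
  deltas:
    - {"tx": -1, "ty": -0.8, "tz": 5, "rx": 0, "ry": 0, "rz": 0, "grip": 0.3}
    - {"tx": 0, "ty": 0, "tz": 1.5, "rx": 0, "ry": 0, "rz": 0, "grip": 0.15}
    - {"tx": 0, "ty": 0, "tz": 0, "rx": 0, "ry": 0, "rz": 0, "grip": 0.05}
    - {"tx": 0, "ty": 0, "tz": 0, "rx": 0, "ry": 0, "rz": 0, "grip": -0.3}
    - {"tx": 0, "ty": 0, "tz": 0, "rx": 0, "ry": 0, "rz": 0, "grip": -0.3}
    - {"tx": 0, "ty": 0, "tz": 0, "rx": 0, "ry": 0, "rz": 0, "grip": -0.3}
  force: 45

```text
time: 58.08
ee_pos: [0.6078, -0.325, 0.0595]
orientation: [[0.997, -0.074, 0.0], [-0.074, -0.997, -0.001], [0.0, 0.001, -1.0]]
wrist_force: [-0.2, -2.3, 0.5]
grip_width: 0.0454
grasp_force: 46.2
```

```bash
python3 -c "
from h import *
to(.5769,-.0861,.152,-1.645)"
```

```text
t 58.08 psi -1.645 rz 0.000 t -48.5 -236.0 -92.5 mm tilt [ 0.0003 -0.0007] F [-0.216  -2.2516  0.5399] w 0.04541334872128981 46.22888445854187
```

Call:
carry_out:
  deltas:
    - {"tx": 0, "ty": 0, "tz": -10, "rx": 0, "ry": 0, "rz": 0, "grip": -0.3}
    - {"tx": 0, "ty": 0, "tz": -40, "rx": 0, "ry": 0, "rz": 0, "grip": -0.3}
    - {"tx": 0, "ty": 0, "tz": -45, "rx": 0, "ry": 0, "rz": 0, "grip": -0.3}
    - {"tx": -5, "ty": -25, "tz": 0, "rx": 0, "ry": 0, "rz": 0, "grip": -0.3}
    - {"tx": -10, "ty": -45, "tz": 0, "rx": 0, "ry": 0, "rz": 0, "grip": -0.3}
    - {"tx": -10, "ty": -52, "tz": 0, "rx": 0, "ry": 0, "rz": 0, "grip": -0.3}
    - {"tx": -10, "ty": -52, "tz": 0, "rx": 0, "ry": 0, "rz": 0, "grip": -0.3}
    - {"tx": -8, "ty": -40, "tz": 0, "rx": 0, "ry": 0, "rz": 0, "grip": -0.3}
    - {"tx": -5, "ty": -21, "tz": 0, "rx": 0, "ry": 0, "rz": 0, "grip": -0.3}
    - {"tx": 0, "ty": 0, "tz": 0, "rx": 0, "ry": 0, "rz": 0, "grip": -0.3}

```text
time: 59.32
ee_pos: [0.5768, -0.0853, 0.154]
orientation: [[0.997, -0.072, -0.001], [-0.072, -0.997, 0.0], [-0.001, -0.0, -1.0]]
wrist_force: [0.8, -0.2, -3.1]
grip_width: 0.0455
grasp_force: 47.4
```

Call:
carry_out:
  deltas:
    - {"tx": 0, "ty": 0, "tz": 0, "rx": 0, "ry": 0, "rz": -0.168, "grip": -0.3}
    - {"tx": 0, "ty": 0, "tz": 0, "rx": 0, "ry": 0, "rz": -0.168, "grip": -0.3}
    - {"tx": 0, "ty": 0, "tz": 0, "rx": 0, "ry": 0, "rz": -0.168, "grip": -0.3}
    - {"tx": 0, "ty": 0, "tz": 0, "rx": 0, "ry": 0, "rz": -0.168, "grip": -0.3}
    - {"tx": 0, "ty": 0, "tz": 0, "rx": 0, "ry": 0, "rz": -0.168, "grip": -0.3}
    - {"tx": 0, "ty": 0, "tz": 0, "rx": 0, "ry": 0, "rz": -0.168, "grip": -0.3}
    - {"tx": 0, "ty": 0, "tz": 0, "rx": 0, "ry": 0, "rz": -0.168, "grip": -0.3}
    - {"tx": 0, "ty": 0, "tz": 0, "rx": 0, "ry": 0, "rz": -0.168, "grip": -0.3}
    - {"tx": 0, "ty": 0, "tz": 0, "rx": 0, "ry": 0, "rz": -0.165, "grip": -0.3}
    - {"tx": 0, "ty": 0, "tz": 0, "rx": 0, "ry": 0, "rz": 0, "grip": -0.3}

```text
time: 60.58
ee_pos: [0.5775, -0.0882, 0.1542]
orientation: [[0.139, 0.99, -0.0], [0.99, -0.139, -0.0], [-0.0, -0.0, -1.0]]
wrist_force: [-0.4, 0.9, -3.9]
grip_width: 0.0453
grasp_force: 47.2
```

```bash
python3 -c "
from h import *
to(.5769,-.0869,.0615,-.136)"
```

```text
t 60.58 psi -0.140 rz -0.004 t 1.2 -0.7 92.7 mm tilt [-0.0001 -0.0003] F [-0.3738  0.852  -3.8973] w 0.045279343437468256 47.23618805408478
```

Call:
carry_out:
  deltas:
    - {"tx": 0.6, "ty": -1, "tz": 25, "rx": 0, "ry": 0, "rz": 0, "grip": -0.3}
    - {"tx": 0, "ty": 0, "tz": 25, "rx": 0, "ry": 0, "rz": 0, "grip": -0.3}
    - {"tx": 0, "ty": 0, "tz": 20, "rx": 0, "ry": 0, "rz": 0, "grip": -0.3}
    - {"tx": 0, "ty": 0, "tz": 10, "rx": 0, "ry": 0, "rz": 0, "grip": -0.3}
    - {"tx": 0, "ty": 0, "tz": 0, "rx": 0, "ry": 0, "rz": 0, "grip": -0.3}
    - {"tx": 0, "ty": 0, "tz": 0, "rx": 0, "ry": 0, "rz": 0, "grip": -0.3}

```text
time: 61.32
ee_pos: [0.5773, -0.0863, 0.0754]
orientation: [[0.136, 0.991, 0.002], [0.991, -0.136, -0.001], [-0.0, 0.002, -1.0]]
wrist_force: [-0.6, 0.6, -3.3]
grip_width: 0.0455
grasp_force: 47.2
```

```bash
python3 -c "
from h import *
to(.5769,-.0869,.0615,-.136)"
```

```text
t 61.33 psi -0.136 rz -0.000 t -0.6 -0.3 13.9 mm tilt [ 0.0019 -0.0007] F [-0.5941  0.635  -3.324 ] w 0.04551043776078668 47.15257287025452
```

Call:
carry_out:
  deltas:
    - {"tx": -0.6, "ty": 0, "tz": 5, "rx": 0, "ry": 0, "rz": 0, "grip": -0.3}
    - {"tx": 0, "ty": 0, "tz": 5, "rx": 0, "ry": 0, "rz": 0, "grip": -0.3}
    - {"tx": 0, "ty": 0, "tz": 2, "rx": 0, "ry": 0, "rz": 0, "grip": -0.3}
    - {"tx": 0, "ty": 0, "tz": 1, "rx": 0, "ry": 0, "rz": 0, "grip": -0.3}
    - {"tx": 0, "ty": 0, "tz": 0.7, "rx": 0, "ry": 0, "rz": 0, "grip": -0.3}
    - {"tx": 0, "ty": 0, "tz": 0.7, "rx": 0, "ry": 0, "rz": 0, "grip": -0.3}
    - {"tx": 0, "ty": 0, "tz": 0, "rx": 0, "ry": 0, "rz": 0, "grip": -0.3}

```text
time: 62.2
ee_pos: [0.5762, -0.0865, 0.0614]
orientation: [[0.135, 0.991, -0.002], [0.991, -0.135, 0.0], [0.0, -0.002, -1.0]]
wrist_force: [-3.3, 1.2, 6.0]
grip_width: 0.0456
grasp_force: 48.1
```

Contact. I'll release, rise and swing clear for the final check.

Call:
carry_out:
  deltas:
    - {"tx": 0, "ty": 0, "tz": 0, "rx": 0, "ry": 0, "rz": 0, "grip": 0.3}
    - {"tx": 0, "ty": 0, "tz": 0, "rx": 0, "ry": 0, "rz": 0, "grip": 1}
    - {"tx": 0, "ty": 0, "tz": 0, "rx": 0, "ry": 0, "rz": 0, "grip": 1}
    - {"tx": 0, "ty": 0, "tz": -40, "rx": 0, "ry": 0, "rz": 0, "grip": 1}
    - {"tx": 0, "ty": 0, "tz": -50, "rx": 0, "ry": 0, "rz": 0, "grip": 1}
    - {"tx": 0, "ty": 0, "tz": -50, "rx": 0, "ry": 0, "rz": 0, "grip": 1}
    - {"tx": -50, "ty": -10, "tz": 0, "rx": 0, "ry": 0, "rz": 0, "grip": 1}
    - {"tx": -60, "ty": -15, "tz": 0, "rx": 0, "ry": 0, "rz": 0, "grip": 1}
    - {"tx": -60, "ty": -15, "tz": 0, "rx": 0, "ry": 0, "rz": 0, "grip": 1}
    - {"tx": -60, "ty": -15, "tz": 0, "rx": 0, "ry": 0, "rz": 0, "grip": 1}
    - {"tx": -50, "ty": -10, "tz": 0, "rx": 0, "ry": 0, "rz": 0, "grip": 1}
    - {"tx": 0, "ty": 0, "tz": 0, "rx": 0, "ry": 0, "rz": 0, "grip": 1}

```text
time: 63.7
ee_pos: [0.4726, -0.3584, 0.1999]
orientation: [[0.141, 0.99, 0.0], [0.99, -0.141, -0.001], [-0.001, 0.0, -1.0]]
wrist_force: [-0.3, 0.8, -0.3]
grip_width: 0.0855
grasp_force: 0.0
```

```bash
python3 -c "
from h import *
im=read_camera('top')[:,:,::-1];cv2.imwrite('pics/t4.png',im)
a=cv2.imread('pics/top0.png')
o=np.zeros((600,800,3),np.uint8);r=lambda i:cv2.resize(i[125:225,262:402],(560,400) if 0 else (400,286),interpolation=cv2.INTER_CUBIC)
o[:286,:400]=r(a);o[:286,400:]=r(im);o[300:600,:]=cv2.resize(im[140:290,120:520],(800,300));cv2.imwrite('pics/z10.png',o)
d=cv2.absdiff(a,im)[125:225,262:410].max(2);print((d>50).sum())"
```

```text
665
```

View pics/z10.png

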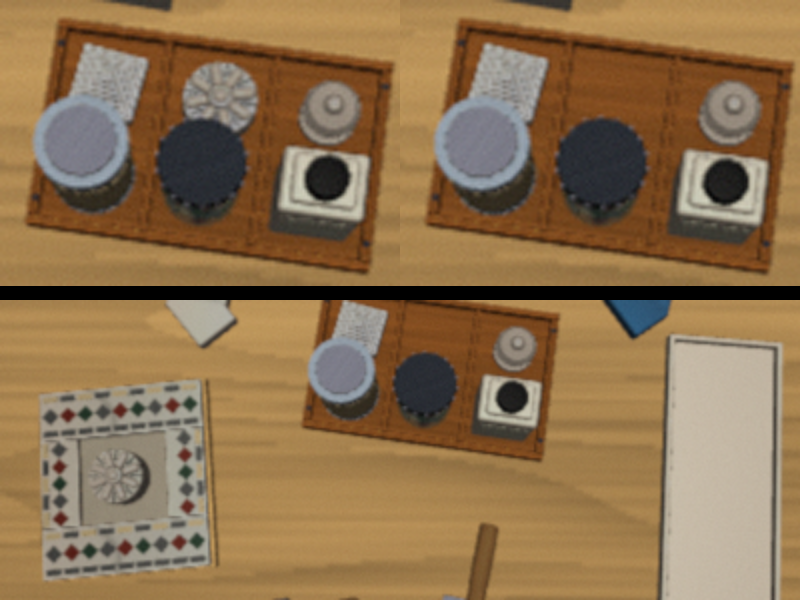

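The before and after crops match for the tin and jar. The bottle cap looks about 1 px lower (178→182 in the crop). I'll measure the shift.

```bash
python3 -c "
from h import *
f=lambda n,x0,y0,x1,y1,g:(lambda m:np.array([cv2.moments(m,True)['m10'],cv2.moments(m,True)['m01']])/cv2.moments(m,True)['m00']+[x0,y0])(g(cv2.imread('pics/'+n))[y0:y1,x0:x1].astype(np.uint8))
dark=lambda i:i.max(2)<60
wh=lambda i:i.min(2)>115
tin=lambda i:(i[...,0].astype(int)>i[...,2])&(i.max(2)>90)
for nm,b,g,z in (('cap',(366,178,388,198),dark,.122),('botwhite',(355,172,398,206),wh,.1),('jar',(312,164,352,200),lambda i:(i[...,0]>i[...,2])&(i.max(2)<90),.106),('tin',(270,155,312,200),tin,.11)):
  A,B=[ray('top',f(n,*b,g),z)[0]*1000 for n in('top0.png','t4.png')];print(nm,A,B-A)"
```

```text
cap [577.0647 -88.5417 122.    ] [-2.5027  0.83    0.    ]
botwhite [577.8752 -87.9876 100.    ] [-2.1915  1.0969  0.    ]
jar [589.8528  -7.6674 106.    ] [-0.6278  0.1608  0.    ]
tin [603.6444  71.903  110.    ] [-0.8901 -0.6932  0.    ]
```

The tin and jar are within about 1 mm of their starting spots, and the bottle is within 2.6 mm. All three stand upright, so I'm handing in.

```bash
python3 -c "
from workcell import *
print(finish_job())"
```

```text
the job is handed in; nothing more can be done
None
```

The job is done and handed in at about 64 s: the rosette lies petals up within about 1 mm of the middle of the panel field, and the tin, jar and bottle stand upright back in the rack, the tin and jar within about 1 mm of where they started and the bottle about 2.6 mm off.

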